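Closing up and crossing a stack of tapered ingots

ROBOT

A 6-joint arm with a two-finger parallel gripper is mounted at the origin on the work surface. World frame = base frame: x ahead of the robot, y to its left, z up, the work surface at z = 0. Lengths are in mm, angles in degrees, forces in N, time in s.
With the tool pointing down it reaches from about 325 to 775 mm from the base axis. Payload 5.5 kg.
Tool frame: the origin (TCP) lies between the finger pads; the fingertips stand 22 mm ahead of it and the grasp point (between the pads) lies 3 mm ahead of it; z points along the fingers, y is the line along which they close (so a half turn about z gives the same grasp; the last joint's range is limited). The gripper opens to 85 mm and grips with 20 to 120 N. Pads are 22 mm wide; open, the fingers measure 114 mm over their backs; the gripper's body (76 mm by 85 mm) begins 54 mm behind the grasp point. The pads swing forward as they close: fully open they stand 13 mm farther back than shut.
Start: joints at [73.298, 5.22, 70.514, -0, 104.267, -3.249], TCP at [139.593, 583.55, 253.275] pointing down, gripper open.
Joint ranges: [-164.24, 164.24], [-49.07, 125.15], [9.68, 141.18], [-86.29, 266.29], [3.28, 154.24], [-151.56, 151.56]. Speed limits (degrees/s): [147.25, 147.25, 172.46, 180, 180, 180].

INTERFACE

Orientations are given as [roll, pitch, yaw] about the fixed x, y, z axes, in that order (R = Rz(yaw) Ry(pitch) Rx(roll)).
In Python, from cell import robot, camrig gives the robot as it stands (robot), with the cameras (camrig).
- The arm moves only by the shell command python3 steer.py FILE [FORCE], which reads ROWS from the file FILE. ROWS is a JSON list of rows, 1 to 5 of them, each of 7 numbers: a rotation vector rx, ry, rz in normalised numbers (1 is 60 degrees), then dx, dy, dz in a scale on which 1.0 is 750 mm, then the finger opening in mm; each row is the pose to reach, as a shift and turn from the pose commanded when the command began, along the tool's axes at that moment; what a row does not reach only later rows make up. A row lasts 1/12 s, in which the tool goes at most 41.7 mm and 7.16 degrees, less where a joint would pass 70% of its speed; a pose out of reach is approached as far as the arm can. The fingers move at their own pace and stop on an object; FORCE is the grip in N (left out, the last holds). Time passes only in rows, so rows that do not move let the fingers close. It prints the time, the measured TCP pose, the force, the opening and the grip force at its end. No shift or turn number may pass 1 either way. Input that does not fit is refused with a message, and nothing moves.
- robot.get_state(): the state, without advancing time (a new reading comes with each control period).
- camrig.snapshot(name): name is "scene" or "top" or "wrist"; returns the picture (400x640x3 uint8, red, green, blue); there is no depth.
- camrig.get_calibration(name): a dict with "fx", "fy", "cx", "cy" (pixels), "dist" ([k1, k2, p1, p2, k3] as OpenCV has them; the pictures are not rectified), "extrinsics" (4x4, takes a point from world to camera coordinates). Camera axes: x right, y down, z forward; pixel columns grow to the right and rows downward; lengths in mm; the calibration is good to about 2 mm. A picture is of the moment at which its call begins: read the wrist's pose just before it. get_calibration takes no time and is no camera call; for the wrist camera it gives the pose at the moment of the call.
- robot.job_done(): hands the job in; it is judged then, once.
The state is a dict: "time": time; "qpos": joint angles; "joint_velocities": joint speeds; "effort": joint torques, N m; "eef_pos": TCP position; "ee_rot": TCP orientation; "wrist_force": force on the tool from outside, world axes, zero at the start; "torque": the same for the moment, N m; "finger_gap": finger opening in mm; "grip_force": force on a finger pad.
Only numpy, scipy, OpenCV 4.12 (cv2) and the standard library are available. Lean on these libraries where they do the work, as an engineer would, in place of code of your own. Each camera call takes 0.05 s, during which the arm holds its last target. There are 200 camera calls.

TASK

Two tapered ingots lie cooling on the sloping rack and one already lies on the wooden stacking board. Lay the rack's wide-face-up ingot upside down (wide face still up) on the board along either side of the laid one, ends level, and push it up until their sloping sides touch, without shoving the laid ingot out of place; then lay the other ingot, wide face down, crosswise and centred on top of the pair. Do not drop an ingot, leave the hammer, jar and bowl alone, and let go of everything.

Things in the scene. Friction and masses are not known exactly. Their poses are not given: they have to be found in the camera images.
- ingot_laid: Loose tapered aluminium ingot, 0.5 to 0.8 kg, 140 mm long, 36 high, wide face 58 across, narrow face 44; sides stand square for 12 mm from the wide face, then slope in to the narrow face. Origin at its centre; x along its length, z from wide to narrow face. This one already lies on the board, wide face down, within 12 mm of the board's middle, nearly parallel to the board's x.
- ingot_wide_up: Loose tapered aluminium ingot, 0.5 to 0.8 kg, 140 mm long, 36 high, wide face 58 across, narrow face 44; sides stand square for 12 mm from the wide face, then slope in to the narrow face. Origin at its centre; x along its length, z from wide to narrow face. This one lies on one of the rack's two beams wide face up (z points into the slope), its length along the slope.
- ingot_narrow_up: Loose tapered aluminium ingot, 0.5 to 0.8 kg, 140 mm long, 36 high, wide face 58 across, narrow face 44; sides stand square for 12 mm from the wide face, then slope in to the narrow face. Origin at its centre; x along its length, z from wide to narrow face. This one lies on the other beam of the rack wide face down, narrow face up, its length along the slope.
- board: Fixed wooden stacking board, 200 mm (x) by 300 mm (y), origin under its centre on the bench; its flat top is 30 mm above the bench.
- rack: Fixed steel rack, base 190 (x) by 310 mm (y), origin under its centre. Two beams 30 mm wide, at y = +56 and -56 mm, rise to +x at 35 degrees with end stops low at the robot's side; an ingot rests on each, centred at x = 0, z = 85 mm. A 14 mm rail along y at x = +30, z = 235 mm on posts at y = +145, -145 bars the way straight down: come in square to the slope.
- hammer: Bystander: hammer lying beyond the work along y, about 260 mm long, 26 mm high.
- jar: Bystander: closed jar, 68 mm across, 85 mm high, origin under its centre.
- pitch_bowl: Bystander: dark steel bowl, 120 mm across, 50 mm high, origin under its centre.

How it is judged (in metres and radians):
On the way:
1. the wide-face-up ingot lies upside down, snug and level against the laid one, released (angle between ingot_laid's own z axis and vertical below 0.06 rad and angle between ingot_wide_up's own z axis and vertical above 3.08 rad and (y of ingot_wide_up in the frame of ingot_laid between 0.05 and 0.0595 m or y of ingot_wide_up in the frame of ingot_laid between -0.0595 and -0.05 m) and x of ingot_wide_up in the frame of ingot_laid between -0.015 and 0.015 m and z of ingot_wide_up in the frame of ingot_laid between -0.004 and 0.004 m and angle between the x axis of ingot_wide_up and the x axis of ingot_laid, either way round below 0.08 rad and contact force between ingot_wide_up and the fingers below 0.2 N and linear speed of each of ingot_laid, ingot_wide_up below 0.02 m/s), for 0.2 s.
At the end, for the whole second after the job is handed in: Second ingot wide face up beside the laid one: level (4 mm), parallel (4.5 deg), ends level (15 mm), sloping sides touching (gap under 5 mm). Third flat on both, wide face down, square across (7 deg), its centre within 39 mm of each of theirs. All released and at rest (all of step 1 and angle between ingot_narrow_up's own z axis and vertical below 0.06 rad and z of ingot_narrow_up in the frame of ingot_laid between 0.032 and 0.04 m and angle between the x axis of ingot_narrow_up and the y axis of ingot_laid, either way round below 0.12 rad and horizontal distance between ingot_narrow_up and ingot_laid below 0.039 m and horizontal distance between ingot_narrow_up and ingot_wide_up below 0.039 m and linear speed of ingot_narrow_up below 0.02 m/s and contact force between each of ingot_laid, ingot_narrow_up and the fingers below 0.2 N).
It fails at once if the laid ingot is shoved more than 10 mm from where it lay (distance of ingot_laid from where it was at the start of the episode above 0.01 m).
It fails at once if an ingot is dropped (falls free faster than 0.7 m/s, about 25 mm) ((linear speed of ingot_laid above 0.7 m/s and contact force between ingot_laid and the fingers below 0.3 N) or (linear speed of ingot_wide_up above 0.7 m/s and contact force between ingot_wide_up and the fingers below 0.3 N) or (linear speed of ingot_narrow_up above 0.7 m/s and contact force between ingot_narrow_up and the fingers below 0.3 N)).
It fails at once if the hammer, jar or bowl is moved more than 20 mm (distance of any of hammer, jar, pitch_bowl from where it was at the start of the episode above 0.02 m).
It also fails if it takes over 72 s, if anything falls off the work surface, if the arm or the gripper's body presses on something with over 40 N, if the wrist force passes 120 N, or if a joint passes its speed limit or range.

## Working session

There is one attempt and no reset: what is moved stays moved. The work goes in short steps, Python scripts to look and compute and a shell command to move; the robot and the scene stay as the last step left them, time stands still between calls to the robot, and variables do not carry over. Pictures are saved under pics/ and viewed, at most 14 in all, crops included, and the job is handed in when it is done.

```bash
ls; mkdir -p pics
python3 - <<'E'
from cell import robot, camrig
import cv2,json
for n in("scene","top"):
    im=camrig.snapshot(n); cv2.imwrite(f"pics/{n}0.png",im[...,::-1])
    c=camrig.get_calibration(n); print(n,c)
print(robot.get_state())
E
```

```text
cell.py
pics
steer.py
scene {'fx': 389.05281435606577, 'fy': 389.05281435606577, 'cx': 326.4334431589094, 'cy': 199.5900450545666, 'dist': array([-0.03749986,  0.        ,  0.        ,  0.        ,  0.        ]), 'extrinsics': array([[-8.25638753e-01,  5.64169381e-01, -5.79305274e-03,
         5.16881833e+02],
       [ 4.72951784e-01,  6.86474044e-01, -5.52331420e-01,
        -1.87127110e+02],
       [-3.07631695e-01, -4.58766060e-01, -8.33604488e-01,
         1.22306120e+03],
       [ 0.00000000e+00,  0.00000000e+00,  0.00000000e+00,
         1.00000000e+00]])}
top {'fx': 518.2288798306915, 'fy': 518.2288798306915, 'cx': 317.6986379600637, 'cy': 197.41467250290376, 'dist': array([0.02783869, 0.        , 0.        , 0.        , 0.        ]), 'extrinsics': array([[-2.28289981e-02, -9.99710847e-01, -7.55373379e-03,
        -4.69162522e+01],
       [-9.97344469e-01,  2.32963347e-02, -6.90021034e-02,
         5.68905389e+02],
       [ 6.91581255e-02,  5.95842573e-03, -9.97587916e-01,
         1.56814907e+03],
       [ 0.00000000e+00,  0.00000000e+00,  0.00000000e+00,
         1.00000000e+00]])}
{'time': 0.1, 'qpos': array([ 7.32968927e+01,  5.26057933e+00,  7.05759455e+01,  2.71288395e-03,
        1.04266578e+02, -3.24902353e+00]), 'joint_velocities': array([ 0.01348294, -0.13421185, -0.11638117,  0.05440063,  0.13449131,
        0.01444456]), 'effort': array([ 3.27056099e-03, -4.60219789e+01, -4.19216859e+01,  1.36353783e-04,
        1.06853846e-02, -3.11663382e-05]), 'eef_pos': array([139.52928282, 583.3314723 , 252.23573652]), 'ee_rot': array([-1.79897212e+02, -8.46960874e-03,  1.66546575e+02]), 'wrist_force': array([-0.46700327,  0.22711174, -0.32183477]), 'torque': array([-0.07892676, -0.0349278 , -0.02251495]), 'grip_force': 0.0, 'finger_gap': 85.24243180105003}
```

View pics/scene0.png

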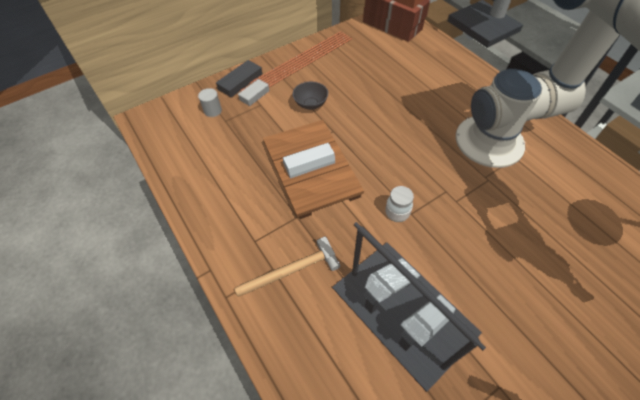

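View pics/top0.png

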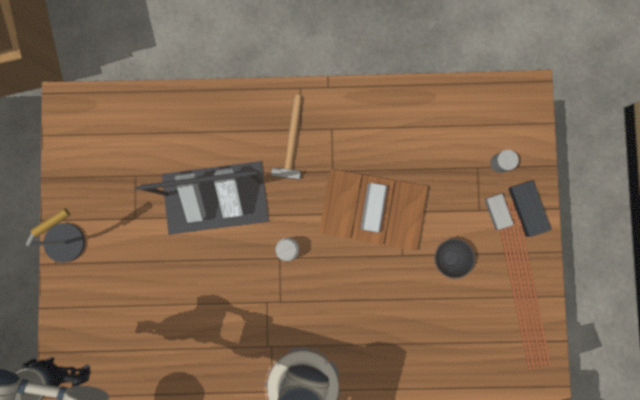

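The scene view shows the laid ingot at about (309,160) on the board and two rack ingots at about (388,282) and (427,323). In the top view the rack is at (215,198), its ingots at (190,202) and (229,197), the laid ingot at (375,207), the jar at (287,249), the bowl at (455,257) and the hammer at (290,140).

```bash
cat > h.py <<'E'
import numpy as np, cv2
from scipy.spatial.transform import Rotation as R
from cell import robot, camrig
def ray(c,uv):
    K=np.array([[c["fx"],0,c["cx"]],[0,c["fy"],c["cy"]],[0,0,1]])
    p=cv2.undistortPoints(np.array(uv,float).reshape(-1,1,2),K,np.array(c["dist"]))[:,0]
    E=np.array(c["extrinsics"]); d=np.c_[p,np.ones(len(p))]@E[:3,:3]
    return -E[:3,:3].T@E[:3,3], d/np.linalg.norm(d,axis=1)[:,None]
def onz(c,uv,z):
    o,d=ray(c,uv); return o+d*((z-o[2])/d[:,2])[:,None]
def proj(c,P):
    K=np.array([[c["fx"],0,c["cx"]],[0,c["fy"],c["cy"]],[0,0,1]]);E=np.array(c["extrinsics"])
    return cv2.projectPoints(np.array(P,float).reshape(-1,3),cv2.Rodrigues(E[:3,:3])[0],E[:3,3],K,np.array(c["dist"]))[0][:,0]
def tri(cs,uvs):
    A=np.zeros((3,3));b=np.zeros(3);L=[]
    for c,uv in zip(cs,uvs):
        o,d=ray(c,[uv]);M=np.eye(3)-np.outer(d[0],d[0]);A+=M;b+=M@o;L.append((M,o))
    p=np.linalg.solve(A,b); return p,[round(float(np.linalg.norm(M@(p-o))),2) for M,o in L]
def pose():
    s=robot.get_state(); return np.array(s["eef_pos"]),R.from_euler("xyz",s["ee_rot"],degrees=True)
def row(p,r,p0=None,r0=None):
    """shift & rotvec in tool axes from the current pose to world pose p,r"""
    if p0 is None: p0,r0=pose()
    return np.round((r0.inv()*r).as_rotvec(degrees=True),2),np.round(r0.inv().apply(np.array(p)-p0),1)
E
python3 - <<'E'
from h import *
s,t=[camrig.get_calibration(n) for n in("scene","top")]
print("rack ingots top z=85",onz(t,[(190,202),(229,197)],85))
print("laid",onz(t,[(375,207)],66),"board corners",onz(t,[(337,171),(428,186),(418,249),(323,233)],30))
print("jar",onz(t,[(287,247)],85),"bowl",onz(t,[(455,257)],50),"hammer",onz(t,[(297,96),(290,170),(272,173),(300,174)],20))
print("rackbase",onz(t,[(163,175),(264,163),(268,220),(172,234)],0))
w=camrig.get_calibration("wrist");p,r=pose()
E=np.array(w["extrinsics"]);print("cam in tool",r.inv().apply(-E[:3,:3].T@E[:3,3]-p), (E[:3,:3]@r.as_matrix()).round(3),w["fx"],w["cx"],w["cy"])
a=cv2.imread("pics/top0.png");b=cv2.imread("pics/scene0.png")
m=np.vstack([np.hstack([cv2.resize(a[140:240,150:280],None,fx=3,fy=3),cv2.resize(a[140:240,310:440],None,fx=3,fy=3)]),
 np.hstack([cv2.resize(b[220:320,330:460],None,fx=3,fy=3),cv2.resize(b[120:220,250:380],None,fx=3,fy=3)])])
cv2.imwrite("pics/crops.png",m)
E
```

```text
rack ingots top z=85 [[558.39281342 314.64921671  85.        ]
 [570.43526883 200.10796683  85.        ]]
laid [[ 531.98278102 -229.59568722   66.        ]] board corners [[ 646.37391115 -120.85628473   30.        ]
 [ 593.87630438 -396.02786981   30.        ]
 [ 404.06858282 -358.78560254   30.        ]
 [ 458.57797076  -73.68648341   30.        ]]
jar [[420.2326314   32.42939521  85.        ]] bowl [[ 378.80650692 -463.59844687   50.        ]] hammer [[884.39405007  -3.05026933  20.        ]
 [654.08979254  23.1679844   20.        ]
 [646.11855739  78.67149349  20.        ]
 [641.00236481  -7.32095809  20.        ]]
rackbase [[650.1063993  419.43332538   0.        ]
 [680.41631471 104.94198792   0.        ]
 [502.60096128  95.36487042   0.        ]
 [466.39303619 392.10917084   0.        ]]
cam in tool [  66.58667443   -0.12489766 -120.83398042] [[-0.001  1.     0.   ]
 [-0.965 -0.001 -0.261]
 [-0.261 -0.     0.965]] 308.4672841919238 316.59604049755836 199.45843426724758
```

View pics/crops.png

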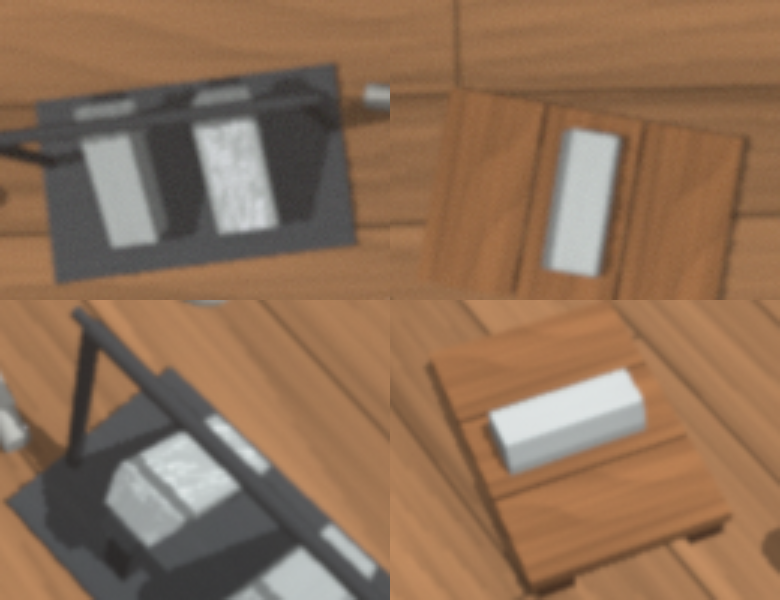

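The crops show the near-board rack ingot (y≈200) with a broad rough face up, so it is the wide-up one. The other (y≈314) shows a sloping side, so it is narrow-up; the laid ingot is narrow-up on the board at yaw about -12°. Next I view the rack square-on with the wrist camera.

```bash
cat >> h.py <<'E'
def slope(yaw):  # tool square to the slope, camera (tool x) down-slope
    a=np.radians(35);x=[-np.cos(a),0,-np.sin(a)];z=[np.sin(a),0,-np.cos(a)]
    return R.from_euler("z",yaw,degrees=True)*R.from_matrix(np.c_[x,np.cross(z,x),z])
def down(yaw):   # tool down, tool x at world angle yaw
    return R.from_euler("xyz",[180,0,yaw],degrees=True)
E
python3 - <<'E'
from h import *
r=slope(6);n=-r.as_matrix()[:,2];p=np.array([563,257,85])+180*n
print(p,r.as_matrix().round(2),row(p,r))
E
```

```text
[460.32182157 246.20808858 232.44736797] [[-0.81 -0.1   0.57]
 [-0.09  0.99  0.06]
 [-0.57  0.   -0.82]] (array([ -6.04, -34.68, -18.81]), array([-390.4, -253.2,   20.2]))
```

Careful with the scale: shifts go in shares of 750 mm and turns go in shares of 60 degrees. That gives: -172 mm / 750 = -0.2293, -140 mm / 750 = -0.1867.

```bash
echo '[[0, 0, 0, -0.0467, -0.0293, 0, 85], [0, 0, 0, -0.0933, -0.06, 0, 85], [0, 0, 0, -0.14, -0.0907, 0, 85], [0, 0, 0, -0.1867, -0.12, 0, 85], [0, 0, 0, -0.2293, -0.148, 0, 85]]' > mv.in && python3 steer.py mv.in 40; echo '[[0, 0, 0, -0.0467, -0.0293, 0, 85], [0, 0, 0, -0.0933, -0.06, 0, 85], [0, 0, 0, -0.14, -0.0907, 0, 85], [0, 0, 0, -0.1867, -0.12, 0, 85], [0, 0, 0, -0.2293, -0.148, 0, 85]]' > mv.in && python3 steer.py mv.in
python3 - <<'E'
from h import *
r=slope(6);n=-r.as_matrix()[:,2];p=np.array([563,257,85])+180*n
print(row(p,r))
E
```

```text
time: 0.52
eef_pos: [282.1, 433.8, 252.7]
ee_rot: [-180.0, 0.0, 166.6]
wrist_force: [1.2, 0.1, 0.2]
finger_gap: 85.2
grip_force: 0.0
time: 0.93
eef_pos: [423.6, 285.6, 252.9]
ee_rot: [-180.0, -0.0, 166.5]
wrist_force: [1.3, 0.6, 0.3]
finger_gap: 84.9
grip_force: 0.0
(array([ -5.97, -34.67, -18.86]), array([-44.9, -29.7,  20.4]))
```

In the tool's units: -45 mm / 750 = -0.06, -36 mm / 750 = -0.048, -29 degrees / 60 = -0.4833.

```bash
echo '[[-0.0167, -0.1, -0.05, -0.012, -0.008, 0.0053, 85], [-0.0333, -0.2, -0.1083, -0.024, -0.016, 0.0107, 85], [-0.05, -0.3, -0.1667, -0.036, -0.024, 0.016, 85], [-0.0667, -0.4, -0.2167, -0.048, -0.032, 0.0213, 85], [-0.0833, -0.4833, -0.2667, -0.06, -0.04, 0.0267, 85]]' > mv.in && python3 steer.py mv.in
python3 - <<'E'
from h import *
r=slope(6);n=-r.as_matrix()[:,2];p=np.array([563,257,85])+180*n
print(row(p,r))
E
```

```text
time: 1.35
eef_pos: [459.4, 247.7, 233.0]
ee_rot: [179.2, 29.6, -177.1]
wrist_force: [0.4, -0.7, 0.7]
finger_gap: 84.9
grip_force: 0.0
(array([-0.84, -5.38, -2.68]), array([-0.4, -1.6,  0.9]))
```

In the tool's units: -1 mm / 750 = -0.0013, -5.4 degrees / 60 = -0.09.

```bash
echo '[[-0.0133, -0.09, -0.045, 0, -0.0013, 0.0013, 85], [-0.0133, -0.09, -0.045, 0, -0.0013, 0.0013, 85], [-0.0133, -0.09, -0.045, 0, -0.0013, 0.0013, 85]]' > mv.in && python3 steer.py mv.in
python3 - <<'E'
from h import *
import pickle
c=camrig.get_calibration("wrist");im=camrig.snapshot("wrist");cv2.imwrite("pics/w1.png",im[...,::-1]);pickle.dump(c,open("w1.pkl","wb"));print(pose()[0],robot.get_state()["ee_rot"])
E
echo '[[0, 0, 0, 0, -0.0467, 0, 85], [0, 0, 0, 0, -0.0933, 0, 85], [0, 0, 0, 0, -0.1333, 0, 85], [0, 0, 0, 0, -0.1333, 0, 85], [0, 0, 0, 0, -0.1333, 0, 85]]' > mv.in && python3 steer.py mv.in
python3 - <<'E'
from h import *
import pickle
c=camrig.get_calibration("wrist");im=camrig.snapshot("wrist");cv2.imwrite("pics/w2.png",im[...,::-1]);pickle.dump(c,open("w2.pkl","wb"));print(pose()[0],robot.get_state()["ee_rot"])
cv2.imwrite("pics/w12.png",np.vstack([cv2.resize(cv2.imread(f"pics/w{i}.png"),(480,300)) for i in(1,2)]))
E
```

```text
time: 1.6
eef_pos: [458.7, 246.7, 231.1]
ee_rot: [180.0, 34.6, -174.2]
wrist_force: [0.2, -0.6, 0.3]
finger_gap: 84.9
grip_force: 0.0
[459.54974531 247.17521868 232.8715517 ] [ 179.88199505   34.65063825 -174.29778498]
time: 2.07
eef_pos: [471.2, 146.1, 234.5]
ee_rot: [179.8, 34.8, -174.5]
wrist_force: [-0.2, 0.8, -0.5]
finger_gap: 85.3
grip_force: 0.0
[470.87738293 147.21730053 234.01489941] [ 179.85522348   34.76384655 -174.41575749]
```

View pics/w12.png

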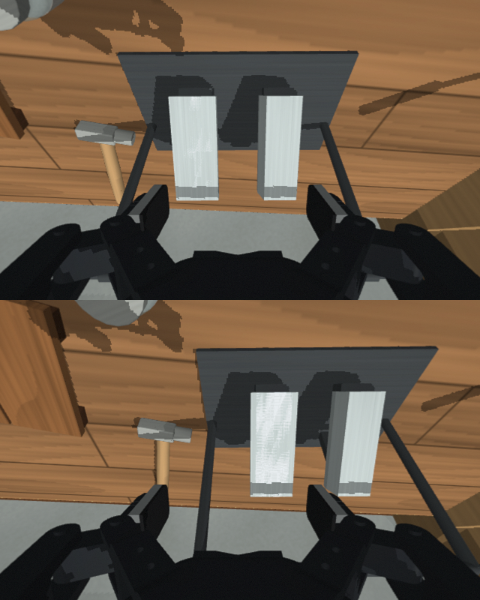

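Both views show the wide-up ingot (left; full-size spans (226,128)-(290,266) in view 1) as a plain rectangle, and the narrow-up one on the right with its darker left side visible. A shadow strip of the rail crosses the upper ends.

Run:
```python
from h import *
for i,cols in((1,(210,420)),(2,(310,530))):
    g=cv2.imread(f"pics/w{i}.png"); v=g.max(2)
    for r in (150,190,225): print(i,r,[(c,int(v[r,c])) for c in range(cols[0],cols[1],6)])
    s=g.max(2).astype(int)-g.min(2)
    m=((v>75)&(s<30)).astype(np.uint8); m[:110]=0;m[275:]=0;m[:,:cols[0]]=0;m[:,cols[1]:]=0
    n,lab,st,ce=cv2.connectedComponentsWithStats(m)
    for k in range(1,n):
        if st[k,4]>1500:
            cn=max(cv2.findContours((lab==k).astype(np.uint8),0,1)[0],key=cv2.contourArea)
            print(i,st[k],cv2.approxPolyDP(cn,4,True)[:,0].tolist())
```

```text
1 150 [(210, 46), (216, 46), (222, 45), (228, 208), (234, 210), (240, 218), (246, 212), (252, 213), (258, 211), (264, 213), (270, 215), (276, 215), (282, 214), (288, 140), (294, 78), (300, 78), (306, 47), (312, 47), (318, 48), (324, 48), (330, 47), (336, 48), (342, 46), (348, 105), (354, 115), (360, 211), (366, 213), (372, 212), (378, 212), (384, 212), (390, 205), (396, 215), (402, 154), (408, 73), (414, 74)]
1 190 [(210, 74), (216, 73), (222, 73), (228, 67), (234, 208), (240, 211), (246, 213), (252, 212), (258, 212), (264, 221), (270, 213), (276, 215), (282, 216), (288, 213), (294, 72), (300, 69), (306, 73), (312, 46), (318, 43), (324, 46), (330, 45), (336, 72), (342, 69), (348, 106), (354, 206), (360, 212), (366, 212), (372, 211), (378, 214), (384, 215), (390, 211), (396, 214), (402, 72), (408, 74), (414, 73)]
1 225 [(210, 161), (216, 160), (222, 159), (228, 158), (234, 208), (240, 211), (246, 212), (252, 212), (258, 208), (264, 212), (270, 210), (276, 207), (282, 210), (288, 211), (294, 160), (300, 163), (306, 163), (312, 164), (318, 163), (324, 163), (330, 163), (336, 163), (342,
[... 1371 characters left out ...]
), (508, 95), (514, 86), (520, 91), (526, 37)]
2 225 [(310, 163), (316, 163), (322, 163), (328, 162), (334, 206), (340, 212), (346, 232), (352, 237), (358, 233), (364, 233), (370, 238), (376, 234), (382, 227), (388, 213), (394, 168), (400, 169), (406, 169), (412, 169), (418, 169), (424, 163), (430, 154), (436, 88), (442, 103), (448, 103), (454, 154), (460, 210), (466, 212), (472, 212), (478, 213), (484, 215), (490, 211), (496, 213), (502, 164), (508, 167), (514, 164), (520, 164), (526, 162)]
2 [ 432  121   84  142 9351] [[514, 121], [443, 122], [432, 248], [450, 262], [493, 258]]
2 [ 310  122   89  141 8520] [[397, 122], [334, 123], [333, 195], [310, 196], [334, 197], [334, 261], [389, 261]]
```

```bash
cat > ing.py <<'E'
from h import *
import pickle
def quad(im,box,vt=185):
    """lit face between columns box[0:2], rows box[2:4]: left/right/low-end lines fitted to mask edges"""
    v=im.max(2).astype(int); s=v-im.min(2); m=((v>vt)&(s<30))
    L=[];Rr=[];T=[]
    for r in range(box[2]+12,box[3]):
        c=np.where(m[r,box[0]:box[1]])[0]
        if len(c)>30: L.append((r,c[0]+box[0]-.5));Rr.append((r,c[-1]+box[0]+.5))
    fit=lambda P:np.polyfit(*np.array(P).T,1)
    def rob(P):
        P=np.array(P)
        for _ in range(4):
            k=np.polyfit(P[:,0],P[:,1],1);e=abs(np.polyval(k,P[:,0])-P[:,1]);P=P[e<=max(1.0,2*np.median(e))]
        return k
    l,r=rob(L),rob(Rr)
    for c in range(int(np.polyval(l,box[2]))+6,int(np.polyval(r,box[2]))-6):
        q=np.where(m[box[2]:box[3],c])[0]; T.append((c,q[0]+box[2]-.5))
    t=rob(T)
    X=lambda k:(lambda y:(np.polyval(k,y),y))((t[0]*k[1]+t[1])/(1-t[0]*k[0]))
    return np.array([X(l),X(r),(np.polyval(l,box[3]),box[3]),(np.polyval(r,box[3]),box[3])])
E
python3 - <<'E'
from ing import *
c1,c2=[pickle.load(open(f"w{i}.pkl","rb")) for i in(1,2)]
im1,im2=[cv2.imread(f"pics/w{i}.png") for i in(1,2)]
for n,b1,b2,e1,e2 in(("wide",(215,300,115,240),(322,402,110,235),[(235,266),(291.5,265.5)],[(334,261.5),(389.5,261.5)]),("narrow",(335,410,115,240),(440,520,110,235),[(352.5,266.5),(394.5,266.5)],[(450.5,262),(493.5,260)])):
    q1,q2=quad(im1,b1),quad(im2,b2); print(n,q1.round(1).tolist(),q2.round(1).tolist())
    P=[tri([c1,c2],uv) for uv in list(zip(q1[:2],q2[:2]))+list(zip(e1,e2))]
    for p,e in P: print(p.round(1),e)
    P=np.array([p for p,e in P]);print("low w",np.linalg.norm(P[1]-P[0]),"up w",np.linalg.norm(P[3]-P[2]),"len",np.linalg.norm(P[2]-P[0]),np.linalg.norm(P[3]-P[1]))
    d=P[2]+P[3]-P[0]-P[1];print("centre",P.mean(0).round(1),"yaw",np.degrees(np.arctan2(d[1],d[0])),"pitch",np.degrees(np.arctan2(d[2],np.hypot(*d[:2]))))
E
```

```text
wide [[224.3, 128.5], [286.7, 128.5], [232.7, 240.0], [289.8, 240.0]] [[334.8, 123.9], [396.7, 122.0], [333.3, 235.0], [390.5, 235.0]]
[517.5 167.7  60.4] [0.3, 0.3]
[512.  224.5  58.9] [0.44, 0.44]
[629.7 179.6 139.9] [0.21, 0.21]
[626.6 237.5 138.3] [0.54, 0.54]
low w 57.12018217993101 up w 58.03677672814727 len 137.9976281635212 140.0109224649737
centre [571.5 202.3  99.4] yaw 6.2468442571549865 pitch 34.84759930176942
narrow [[355.6, 129.0], [402.9, 127.4], [352.5, 240.0], [395.9, 240.0]] [[465.9, 122.5], [513.0, 122.5], [453.4, 235.0], [496.6, 235.0]]
[505.9 287.8  59.6] [0.31, 0.31]
[501.5 331.3  58.6] [0.53, 0.53]
[621.  300.8 138.9] [0.39, 0.39]
[612.7 342.8 140.1] [0.53, 0.53]
low w 43.766278962211956 up w 42.89590139407166 len 140.3362268732536 138.31364849987057
centre [560.3 315.7  99.3] yaw 6.173057412037808 pitch 35.24063665805212
```

Measured: both top faces at z 99.4 (expected about 99.7), widths 57–58 and 43–44, length 138–140, yaw 6.2, pitch 35. All agree with the sizes given.

Run:
```python
from h import *
r=slope(6.2);n=-r.as_matrix()[:,2];T=np.array([571.5,202.3,99.4])
print(row(T+60*n,r))
```

```text
(array([-0.21, -0.24, -0.51]), array([ -9.7,  44.4, 110.9]))
```

In the tool's units: 111 mm / 750 = 0.148, 90 mm / 750 = 0.12, -0.5 degrees / 60 = -0.0083.

```bash
echo '[[-0.0033, -0.0033, -0.0083, -0.0133, 0.04, 0.0267, 85], [-0.0033, -0.0033, -0.0083, -0.0133, 0.0587, 0.0733, 85], [-0.0033, -0.0033, -0.0083, -0.0133, 0.0587, 0.12, 85], [-0.0033, -0.0033, -0.0083, -0.0133, 0.0587, 0.148, 85], [-0.0033, -0.0033, -0.0083, -0.0133, 0.0587, 0.148, 85]]' > mv.in && python3 steer.py mv.in
python3 - <<'E'
from h import *
r=slope(6.2);T=np.array([571.5,202.3,99.4])
print(row(T,r))
cv2.imwrite("pics/w3.png",camrig.snapshot("wrist")[...,::-1])
E
```

```text
time: 2.53
eef_pos: [535.6, 200.1, 140.2]
ee_rot: [-179.8, 34.3, -173.4]
wrist_force: [-0.4, -0.2, -1.1]
finger_gap: 84.8
grip_force: 0.0
(array([-0.01, -0.66,  0.33]), array([-6.7, -1.7, 54. ]))
```

View pics/w3.png

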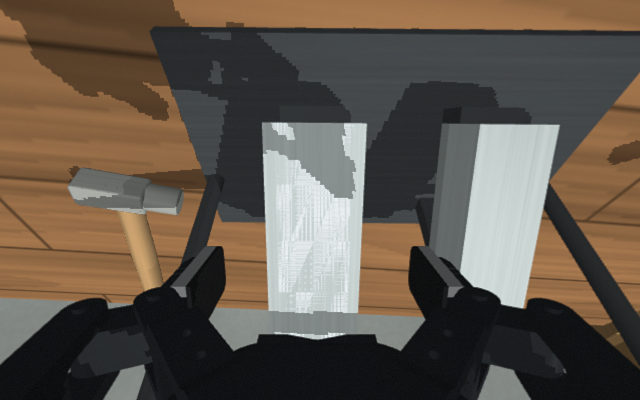

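The ingot (columns 268–358 at row 300) sits midway between the pads (222 and 412), so I go in and grip.

In the tool's units: 54 mm / 750 = 0.072, 48 mm / 750 = 0.064, -0.6 degrees / 60 = -0.01.

```bash
echo '[[0, -0.01, 0.005, -0.0067, -0.002, 0.0267, 85], [0, -0.01, 0.005, -0.008, -0.002, 0.048, 85], [0, -0.01, 0.005, -0.008, -0.002, 0.064, 85], [0, -0.01, 0.005, -0.008, -0.002, 0.072, 85], [0, -0.01, 0.005, -0.008, -0.002, 0.072, 85]]' > mv.in && python3 steer.py mv.in; echo '[[0, 0, 0, 0, 0, 0, 50], [0, 0, 0, 0, 0, 0, 50], [0, 0, 0, 0, 0, 0, 50], [0, 0, 0, 0, 0, 0, 50], [0, 0, 0, 0, 0, 0, 50]]' > mv.in && python3 steer.py mv.in 60;python3 - <<'E'
from h import *
r=slope(6.2);T=np.array([571.5,202.3,99.4])
print(row(T,r))
E
```

```text
time: 3.0
eef_pos: [572.5, 201.8, 106.5]
ee_rot: [179.9, 35.5, -173.9]
wrist_force: [0.1, -0.1, -0.9]
finger_gap: 84.6
grip_force: 0.0
time: 3.42
eef_pos: [572.4, 201.7, 108.4]
ee_rot: [179.8, 35.7, -174.0]
wrist_force: [-6.3, 0.1, 5.5]
finger_gap: 56.4
grip_force: 64.2
(array([ 0.09,  0.67, -0.15]), array([6. , 0.7, 6.8]))
```

In the tool's units: -75 mm / 750 = -0.1, -50 mm / 750 = -0.0667.

```bash
echo '[[0, 0, 0, 0, 0, -0.0067, 50], [0, 0, 0, 0, 0, -0.02, 50], [0, 0, 0, 0, 0, -0.04, 50], [0, 0, 0, 0, 0, -0.0667, 50], [0, 0, 0, 0, 0, -0.1, 50]]' > mv.in && python3 steer.py mv.in 80;echo '[[0, 0, 0, 0, 0, -0.04, 50], [0, 0, 0, 0, 0, -0.0667, 50], [0, 0, 0, 0, 0, -0.08, 50], [0, 0, 0, 0, 0, -0.08, 50], [0, 0, 0, 0, 0, -0.08, 50]]' > mv.in && python3 steer.py mv.in;python3 - <<'E'
from h import *
cv2.imwrite("pics/w4.png",camrig.snapshot("wrist")[...,::-1])
# laid ingot & board from the wide cameras, coarse
print(row(np.array([470,20,290]),down(168)))
E
```

```text
time: 3.83
eef_pos: [526.7, 195.4, 163.6]
ee_rot: [-180.0, 35.1, -173.9]
wrist_force: [0.0, -0.2, -4.9]
finger_gap: 55.3
grip_force: 87.8
time: 4.25
eef_pos: [494.0, 192.4, 214.8]
ee_rot: [179.9, 35.5, -173.9]
wrist_force: [0.5, -0.6, -6.6]
finger_gap: 55.6
grip_force: 88.0
(array([ 5.61, 35.05, 17.51]), array([  -9.9, -168.7,  -86.8]))
```

View pics/w4.png

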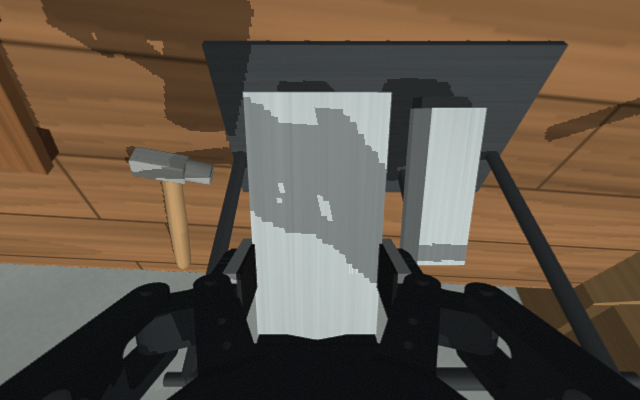

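The ingot is held square between the pads, with near corners at (243,93) and (391,92). Now I level it and carry it toward the board.

In the tool's units: -160 mm / 750 = -0.2133, -125 mm / 750 = -0.1667, 29 degrees / 60 = 0.4833.

```bash
echo '[[0.0167, 0.1, 0.05, 0, -0.0333, -0.0333, 50], [0.0333, 0.2, 0.1, -0.004, -0.0733, -0.06, 50], [0.05, 0.3, 0.15, -0.008, -0.12, -0.0867, 50], [0.0667, 0.4, 0.2, -0.012, -0.1667, -0.1067, 50], [0.0833, 0.4833, 0.2433, -0.0133, -0.2133, -0.116, 50]]' > mv.in && python3 steer.py mv.in 80
python3 - <<'E'
from h import *
c=camrig.get_calibration("top")
print(row(np.array([520,-90,260]),down(168)))
# held ingot in tool frame: near corners pixels, from w4 
w=camrig.get_calibration("wrist");p,r=pose();E=np.array(w["extrinsics"])
C=r.inv().apply(-E[:3,:3].T@E[:3,3]-p)
_,d=ray(w,[(243.5,92.5),(391.5,91.5),(310,92)]); d=r.inv().apply(d)
for z in (0,4,7,10): 
    Q=C+d*((z-C[2])/d[:,2])[:,None]; print(z,Q.round(1).tolist(),np.linalg.norm(Q[1]-Q[0]))
E
```

```text
time: 4.72
eef_pos: [469.9, 27.1, 293.9]
ee_rot: [179.3, 6.1, 170.6]
wrist_force: [1.1, -0.3, -5.5]
finger_gap: 55.6
grip_force: 88.2
(array([0.8 , 6.13, 2.67]), array([ -64.5, -107.8,   39.8]))
0 [[75.0, -27.2, 0.0], [75.4, 27.7, 0.0], [75.2, -2.5, 0.0]] 54.90209887383781
4 [[75.3, -28.1, 4.0], [75.6, 28.6, 4.0], [75.5, -2.6, 4.0]] 56.71862772120561
7 [[75.5, -28.8, 7.0], [75.9, 29.3, 7.0], [75.7, -2.7, 7.0]] 58.081024356731476
10 [[75.7, -29.5, 10.0], [76.1, 30.0, 10.0], [75.9, -2.7, 10.0]] 59.44342099225734
```

In the tool's units: -108 mm / 750 = -0.144, -70 mm / 750 = -0.0933, 6 degrees / 60 = 0.1.

```bash
echo '[[0.0133, 0.1, 0.045, -0.0267, -0.0467, 0.0107, 50], [0.0133, 0.1, 0.045, -0.0533, -0.0933, 0.0267, 50], [0.0133, 0.1, 0.045, -0.0853, -0.144, 0.0533, 50], [0.0133, 0.1, 0.045, -0.0853, -0.144, 0.0533, 50], [0.0133, 0.1, 0.045, -0.0853, -0.144, 0.0533, 50]]' > mv.in && python3 steer.py mv.in
python3 - <<'E'
from h import *
import pickle
print(pose()[0]);c=camrig.get_calibration("wrist");cv2.imwrite("pics/w5.png",camrig.snapshot("wrist")[...,::-1]);pickle.dump(c,open("w5.pkl","wb"))
E
echo '[[0, 0, 0, 0, 0.04, 0, 50], [0, 0, 0, 0, 0.0667, 0, 50], [0, 0, 0, 0, 0.0667, 0, 50], [0, 0, 0, 0, 0.0667, 0, 50], [0, 0, 0, 0, 0.0667, 0, 50]]' > mv.in && python3 steer.py mv.in
python3 - <<'E'
from h import *
import pickle
print(pose()[0]);c=camrig.get_calibration("wrist");cv2.imwrite("pics/w6.png",camrig.snapshot("wrist")[...,::-1]);pickle.dump(c,open("w6.pkl","wb"))
cv2.imwrite("pics/w56.png",np.vstack([cv2.resize(cv2.imread(f"pics/w{i}.png"),(480,300)) for i in(5,6)]))
E
```

```text
time: 5.13
eef_pos: [519.8, -91.6, 252.6]
ee_rot: [-179.9, -0.2, 167.8]
wrist_force: [0.0, 0.0, -6.7]
finger_gap: 55.7
grip_force: 88.3
[519.75527542 -91.58632383 252.64379528]
time: 5.6
eef_pos: [529.5, -38.8, 258.4]
ee_rot: [-179.9, 0.3, 168.2]
wrist_force: [-0.1, 1.2, -5.5]
finger_gap: 55.5
grip_force: 88.6
[529.45533789 -38.76524828 258.38807752]
```

View pics/w56.png

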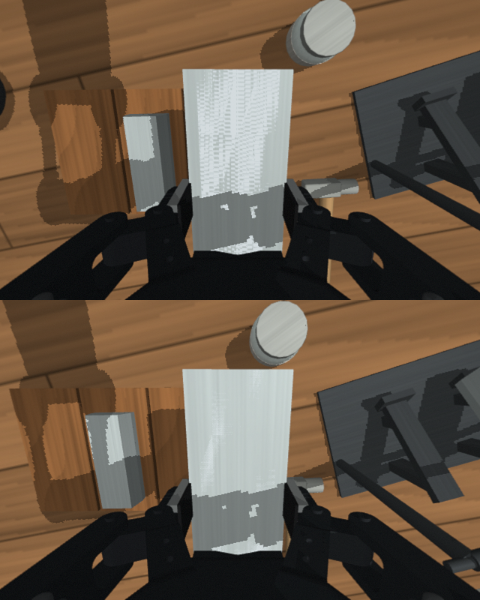

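View 5 shows the laid ingot's narrow top with near-left corner about (164,154) and far-left about (183,283), full size. View 6 has (113,550-400) and (137,277). The board edges are visible too.

Run:
```python
from h import *
import pickle
from ing import *
for i,b in((5,(150,245,145,290)),(6,(100,200,145,290))):
    g=cv2.imread(f"pics/w{i}.png");v=g.max(2).astype(int);s=v-g.min(2)
    m=((s<25)&(v>60)).astype(np.uint8);m[:b[2]]=0;m[b[3]:]=0;m[:,:b[0]]=0;m[:,b[1]:]=0
    n,lab,st,ce=cv2.connectedComponentsWithStats(cv2.morphologyEx(m,cv2.MORPH_OPEN,np.ones((3,3))))
    k=1+np.argmax(st[1:,4]);cn=max(cv2.findContours((lab==k).astype(np.uint8),0,1)[0],key=cv2.contourArea)
    print(i,st[k],cv2.approxPolyDP(cn,2.5,True)[:,0].tolist())
    for r in(156,160,170,200,230,260): print(r,[(c,int(v[r,c])) for c in range(b[0]+8,b[1]-6,4)])
```

```text
5 [ 164  151   71  131 6968] [[224, 151], [164, 155], [183, 281], [194, 281], [209, 274], [221, 255], [234, 247]]
156 [(158, 89), (162, 83), (166, 193), (170, 188), (174, 189), (178, 187), (182, 186), (186, 185), (190, 189), (194, 189), (198, 188), (202, 124), (206, 122), (210, 73), (214, 72), (218, 75), (222, 70), (226, 80), (230, 78), (234, 92), (238, 90)]
160 [(158, 88), (162, 82), (166, 194), (170, 187), (174, 189), (178, 188), (182, 186), (186, 188), (190, 188), (194, 190), (198, 184), (202, 124), (206, 122), (210, 73), (214, 74), (218, 73), (222, 74), (226, 77), (230, 77), (234, 92), (238, 88)]
170 [(158, 61), (162, 132), (166, 184), (170, 190), (174, 190), (178, 189), (182, 190), (186, 187), (190, 188), (194, 188), (198, 183), (202, 184), (206, 120), (210, 75), (214, 74), (218, 74), (222, 76), (226, 67), (230, 75), (234, 87), (238, 85)]
200 [(158, 124), (162, 67), (166, 136), (170, 161), (174, 188), (178, 188), (182, 188), (186, 190), (190, 189), (194, 188), (198, 189), (202, 186), (206, 122), (210, 120), (214, 74), (218, 74), (222, 76), (226, 74), (230, 77), (234, 75), (238, 
[... 1476 characters left out ...]
), (136, 127), (140, 127), (144, 196), (148, 197), (152, 197), (156, 201), (160, 197), (164, 136), (168, 132), (172, 131), (176, 135), (180, 132), (184, 109), (188, 122), (192, 140)]
230 [(108, 124), (112, 140), (116, 135), (120, 85), (124, 45), (128, 126), (132, 123), (136, 126), (140, 126), (144, 125), (148, 127), (152, 124), (156, 127), (160, 126), (164, 126), (168, 104), (172, 79), (176, 79), (180, 78), (184, 79), (188, 71), (192, 77)]
260 [(108, 93), (112, 83), (116, 79), (120, 84), (124, 88), (128, 43), (132, 95), (136, 123), (140, 125), (144, 124), (148, 122), (152, 125), (156, 123), (160, 125), (164, 123), (168, 123), (172, 126), (176, 79), (180, 79), (184, 79), (188, 79), (192, 69)]
```

Run:
```python
from h import *
import pickle
c5,c6=[pickle.load(open(f"w{i}.pkl","rb")) for i in(5,6)]
for a,b in(((163.5,154),(113.3,152.3)),((183,281.5),(135.7,277.8)),((200,152),(157.6,150.5))):
    p,e=tri([c5,c6],[a,b]);print(p.round(1),e)
A=onz(c5,[(163.5,154),(183,281.5),(200,152)],66);B=onz(c6,[(113.3,152.3),(135.7,277.8),(157.6,150.5),(174.5,277.5)],66)
print(A.round(1),B.round(1))
for Q in(A,B):
    d=Q[1]-Q[0];print("yaw",np.degrees(np.arctan2(d[1],d[0])),"len",np.linalg.norm(d),"w",np.linalg.norm(Q[2]-Q[0]),"ctr",(Q[1]+Q[2])/2)
```

```text
[ 457.4 -235.6   63.2] [0.07, 0.07]
[ 591.8 -254.8   75.5] [0.13, 0.13]
[ 465.1 -223.9    0. ] [0.22, 0.22]
[[ 457.4 -234.1   66. ]
 [ 596.  -260.4   66. ]
 [ 463.1 -198.1   66. ]] [[ 457.6 -233.7   66. ]
 [ 596.  -262.1   66. ]
 [ 465.  -189.3   66. ]
 [ 604.6 -219.    66. ]]
yaw -10.736104434876674 len 141.15031799675822 w 36.51230728427761 ctr [ 529.57514543 -229.23323      66.        ]
yaw -11.594849730044055 len 141.28578747473233 w 44.9824693859025 ctr [ 530.48409336 -225.71829769   66.        ]
```

Laid ingot: centre (530,-226), yaw about -11.4, length 141 and width 45, both consistent. I'll set the second one 80 mm off on its +y side, TCP at (551.4,-148.7), then push.

Run:
```python
from h import *
print(row(np.array([551.4,-148.7,110]),down(168.6)))
```

```text
(array([-0.05,  0.28, -0.45]), array([ -43.3, -102.5,  148.7]))
```

In the tool's units: 110 mm / 750 = 0.1467, -102 mm / 750 = -0.136, -0.4 degrees / 60 = -0.0067.

```bash
echo '[[0, 0.005, -0.0067, -0.02, -0.0467, 0.0067, 50], [0, 0.005, -0.0067, -0.04, -0.0933, 0.02, 50], [0, 0.005, -0.0067, -0.0573, -0.136, 0.0533, 50], [0, 0.005, -0.0067, -0.0573, -0.136, 0.1, 50], [0, 0.005, -0.0067, -0.0573, -0.136, 0.1467, 50]]' > mv.in && python3 steer.py mv.in 80; echo '[[0, 0, 0, 0, 0, 0.0267, 50], [0, 0, 0, 0, 0, 0.0507, 50], [0, 0, 0, 0, 0, 0.0507, 50], [0, 0, 0, 0, 0, 0.0507, 50]]' > mv.in && python3 steer.py mv.in
python3 - <<'E'
from h import *
print(row(np.array([551.4,-148.7,73]),down(168.6)))
E
```

```text
time: 6.07
eef_pos: [551.3, -151.2, 148.2]
ee_rot: [-179.9, 0.1, 168.3]
wrist_force: [0.4, 0.9, -6.5]
finger_gap: 55.5
grip_force: 88.8
time: 6.4
eef_pos: [550.2, -148.5, 109.6]
ee_rot: [-180.0, -0.2, 168.5]
wrist_force: [-0.1, 0.3, -4.3]
finger_gap: 55.7
grip_force: 88.7
(array([-0.02, -0.18, -0.13]), array([-1.3,  0. , 36.6]))
```

In the tool's units: 32 mm / 750 = 0.0427, 24 mm / 750 = 0.032.

```bash
echo '[[0, 0, 0, -0.0013, 0, 0.016, 50], [0, 0, 0, -0.0013, 0, 0.032, 50], [0, 0, 0, -0.0013, 0, 0.0427, 50], [0, 0, 0, -0.0013, 0, 0.0427, 50], [0, 0, 0, -0.0013, 0, 0.0427, 50]]' > mv.in && python3 steer.py mv.in 80; echo '[[0, 0, 0, 0, 0, 0.0027, 50], [0, 0, 0, 0, 0, 0.004, 50], [0, 0, 0, 0, 0, 0.0053, 50], [0, 0, 0, 0, 0, 0.0053, 50]]' > mv.in && python3 steer.py mv.in
```

```text
time: 6.82
eef_pos: [551.5, -148.2, 77.7]
ee_rot: [-180.0, -0.1, 168.5]
wrist_force: [-0.2, -0.8, -5.9]
finger_gap: 55.6
grip_force: 88.6
time: 7.15
eef_pos: [552.0, -148.4, 74.6]
ee_rot: [-180.0, -0.0, 168.5]
wrist_force: [0.8, 0.3, -5.3]
finger_gap: 55.6
grip_force: 88.7
```

In the tool's units: 2 mm / 750 = 0.0027, 1 mm / 750 = 0.0013.

```bash
echo '[[0, 0, 0, 0, 0, 0.0013, 50], [0, 0, 0, 0, 0, 0.0027, 50], [0, 0, 0, 0, 0, 0.0027, 50]]' > mv.in && python3 steer.py mv.in; echo '[[0, 0, 0, 0, 0, 0.0013, 50], [0, 0, 0, 0, 0, 0.002, 50], [0, 0, 0, 0, 0, 0.002, 50]]' > mv.in && python3 steer.py mv.in
```

```text
time: 7.4
eef_pos: [552.1, -148.5, 73.7]
ee_rot: [-180.0, 0.0, 168.5]
wrist_force: [-3.8, 1.0, 1.5]
finger_gap: 55.8
grip_force: 89.4
time: 7.65
eef_pos: [552.2, -148.5, 73.6]
ee_rot: [-180.0, 0.0, 168.5]
wrist_force: [-7.3, 1.3, 8.6]
finger_gap: 55.7
grip_force: 90.4
```

Careful with the scale: shifts go in shares of 750 mm and turns go in shares of 60 degrees. That gives: -1.5 mm / 750 = -0.002.

```bash
echo '[[0, 0, 0, 0, 0, -0.002, 56], [0, 0, 0, 0, 0, -0.002, 60], [0, 0, 0, 0, 0, -0.002, 66], [0, 0, 0, 0, 0, -0.002, 66], [0, 0, 0, 0, 0, -0.002, 66]]' > mv.in && python3 steer.py mv.in; echo '[[0, 0, 0, 0, 0, -0.0133, 66], [0, 0, 0, 0, 0, -0.04, 66], [0, 0, 0, 0, 0, -0.08, 66], [0, 0, 0, 0, 0, -0.1267, 66], [0, 0, 0, 0, 0, -0.1733, 85]]' > mv.in && python3 steer.py mv.in; echo '[[0, 0, 0, 0, 0.04, -0.04, 85], [0, 0, 0, 0, 0.08, -0.0533, 85], [0, 0, 0, 0, 0.08, -0.0533, 85], [0, 0, 0, 0, 0.08, -0.0533, 85]]' > mv.in && python3 steer.py mv.in;  python3 - <<'E'
from h import *
import pickle
print(pose()[0]);c=camrig.get_calibration("wrist");cv2.imwrite("pics/w7.png",camrig.snapshot("wrist")[...,::-1]);pickle.dump(c,open("w7.pkl","wb"))
E
```

```text
time: 8.07
eef_pos: [552.3, -148.5, 72.8]
ee_rot: [-180.0, 0.0, 168.5]
wrist_force: [-0.2, 1.0, -0.4]
finger_gap: 65.7
grip_force: 0.0
time: 8.48
eef_pos: [551.7, -148.3, 204.2]
ee_rot: [-180.0, -0.1, 168.5]
wrist_force: [0.1, -0.8, 0.4]
finger_gap: 76.7
grip_force: 0.0
time: 8.82
eef_pos: [564.7, -88.5, 244.5]
ee_rot: [-180.0, 0.1, 168.6]
wrist_force: [0.3, -1.1, -0.3]
finger_gap: 85.0
grip_force: 0.0
[564.65684229 -88.53841941 244.49975301]
```

View pics/w7.png

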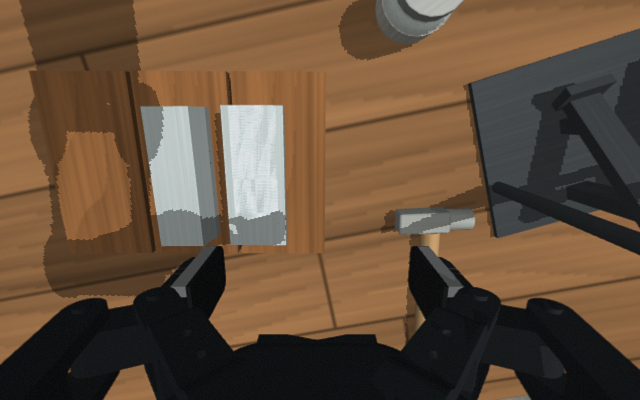

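The second ingot stands beside the laid one: its corners are about (220,105),(284,106),(287,245),(230,244), and the laid top's are (140,107),(161,246),(209,246). Measuring the pair on z=66.

Run:
```python
from h import *
import pickle
c=pickle.load(open("w7.pkl","rb"))
L=onz(c,[(140,106.5),(161,246.5),(209,246.5)],66); S=onz(c,[(220.5,104.5),(284.5,105.5),(287.5,245.5),(230,244.5)],66)
print(L.round(1).tolist(),S.round(1).tolist())
yl=np.degrees(np.arctan2(*(L[1]-L[0])[1::-1]));ys=[np.degrees(np.arctan2(*(a)[1::-1])) for a in(S[3]-S[0],S[2]-S[1])]
cl=(L[0]+L[2])/2;cs=S.mean(0)
print("yaw",yl,ys,"len",np.linalg.norm(L[1]-L[0]),np.linalg.norm(L[2]-L[1]),np.linalg.norm(S[3]-S[0]),np.linalg.norm(S[1]-S[0]),cl,cs)
print("rel in laid",R.from_euler("z",-yl,degrees=True).apply(cs-cl))
g=cv2.imread("pics/w7.png").max(2)
for r in(120,160,200): print([(k,int(g[r,k])) for k in range(136,236,3)])
```

```text
[[459.0, -234.8, 66.0], [597.0, -261.8, 66.0], [606.9, -212.4, 66.0]] [[472.0, -161.0, 66.0], [484.6, -103.0, 66.0], [622.1, -131.4, 66.0], [609.1, -190.2, 66.0]]
yaw -11.051932551499313 [np.float64(-12.020337540414783), np.float64(-11.673388366579347)] len 140.6264926061854 50.330147546985714 140.1678646926733 59.33552676154151 [ 532.93734427 -223.60997871   66.        ] [ 546.91296479 -146.43038377   66.        ]
rel in laid [-1.07879845 78.42731691  0.        ]
[(136, 63), (139, 92), (142, 108), (145, 132), (148, 128), (151, 131), (154, 132), (157, 129), (160, 130), (163, 197), (166, 199), (169, 199), (172, 198), (175, 203), (178, 198), (181, 204), (184, 202), (187, 202), (190, 127), (193, 130), (196, 129), (199, 130), (202, 130), (205, 126), (208, 105), (211, 130), (214, 92), (217, 92), (220, 98), (223, 198), (226, 196), (229, 216), (232, 227), (235, 224)]
[(136, 89), (139, 47), (142, 61), (145, 94), (148, 107), (151, 153), (154, 199), (157, 200), (160, 200), (163, 202), (166, 197), (169, 201), (172, 200), (175, 199), (178, 201), (181, 198), (184, 197), (187, 202), (190, 198), (193, 184), (196, 133), (199, 131), (202, 134), (205, 133), (208, 132), (211, 109), (214, 127), (217, 127), (220, 87), (223, 96), (226, 199), (229, 196), (232, 225), (235, 223)]
[(136, 88), (139, 88), (142, 87), (145, 44), (148, 66), (151, 145), (154, 165), (157, 195), (160, 195), (163, 200), (166, 197), (169, 200), (172, 195), (175, 200), (178, 194), (181, 194), (184, 198), (187, 196), (190, 197), (193, 196), (196, 198), (199, 132), (202, 131), (205, 132), (208, 132), (211, 133), (214, 108), (217, 125), (220, 94), (223, 83), (226, 95), (229, 198), (232, 197), (235, 228)]
```

Relative to the laid ingot, the second one's x is -1.3 and its y is 81.6, so it needs a push of about 27 mm. I turn the tool 90° and will push with both open fingertips, 100 mm apart, so it stays parallel.

In the tool's units: 35 degrees / 60 = 0.5833.

```bash
echo '[[0, 0, 0.1167, 0, 0, 0, 85], [0, 0, 0.2333, 0, 0, 0, 85], [0, 0, 0.35, 0, 0, 0, 85], [0, 0, 0.4667, 0, 0, 0, 85], [0, 0, 0.5833, 0, 0, 0, 85]]' > mv.in && python3 steer.py mv.in ; echo '[[0, 0, 0.1167, 0, 0, 0, 85], [0, 0, 0.2333, 0, 0, 0, 85], [0, 0, 0.35, 0, 0, 0, 85], [0, 0, 0.4667, 0, 0, 0, 85], [0, 0, 0.5833, 0, 0, 0, 85]]' > mv.in && python3 steer.py mv.in; echo '[[0, 0, 0.1167, 0, 0, 0, 85], [0, 0, 0.2333, 0, 0, 0, 85], [0, 0, 0.33, 0, 0, 0, 85], [0, 0, 0.33, 0, 0, 0, 85]]' > mv.in && python3 steer.py mv.in
python3 - <<'E'
from h import *
print(row(np.array([557.3,-95.2,60]),down(78.8)))
E
```

```text
time: 9.28
eef_pos: [563.4, -90.8, 240.9]
ee_rot: [-179.8, -0.1, 133.1]
wrist_force: [0.1, 0.3, 0.3]
finger_gap: 84.9
grip_force: 0.0
time: 9.7
eef_pos: [563.4, -90.8, 240.8]
ee_rot: [-179.8, -0.0, 98.1]
wrist_force: [0.8, -0.0, 0.1]
finger_gap: 85.0
grip_force: 0.0
time: 10.03
eef_pos: [563.4, -90.7, 241.0]
ee_rot: [-179.8, 0.1, 78.4]
wrist_force: [-0.4, -0.8, 0.2]
finger_gap: 84.8
grip_force: 0.0
(array([-0.2 ,  0.05, -0.38]), array([ -5.4,  -4.5, 181. ]))
```

In the tool's units: 155 mm / 750 = 0.2067, 140 mm / 750 = 0.1867, -0.4 degrees / 60 = -0.0067.

```bash
echo '[[-0.0033, 0, -0.0067, -0.0067, -0.0053, 0.0467, 85], [-0.0033, 0, -0.0067, -0.0067, -0.0053, 0.1, 85], [-0.0033, 0, -0.0067, -0.0067, -0.0053, 0.1533, 85], [-0.0033, 0, -0.0067, -0.0067, -0.0053, 0.1867, 85], [-0.0033, 0, -0.0067, -0.0067, -0.0053, 0.2067, 85]]' > mv.in && python3 steer.py mv.in ; echo '[[0, 0, 0, 0, 0, 0.016, 85], [0, 0, 0, 0, 0, 0.032, 85], [0, 0, 0, 0, 0, 0.0347, 85], [0, 0, 0, 0, 0, 0.0347, 85]]' > mv.in && python3 steer.py mv.in
python3 - <<'E'
from h import *
print(row(np.array([557.3,-95.2,60]),down(78.8)))
c=np.array([532.3,-226.7]);a=np.radians(-11.2);d=pose()[0][:2]-c;print("rel",d@[np.cos(a),np.sin(a)],d@[-np.sin(a),np.cos(a)])
E
```

```text
time: 10.45
eef_pos: [556.1, -94.1, 81.6]
ee_rot: [-179.7, 0.0, 79.3]
wrist_force: [-0.1, 0.6, 0.9]
finger_gap: 84.8
grip_force: 0.0
time: 10.78
eef_pos: [558.9, -94.0, 61.1]
ee_rot: [179.9, 0.0, 79.1]
wrist_force: [-0.4, -0.5, 0.6]
finger_gap: 84.8
grip_force: 0.0
(array([0.1 , 0.03, 0.34]), array([-1.5, -1.3,  1.1]))
rel 0.309494018458647 135.36008717817916
```

In the tool's units: -16 mm / 750 = -0.0213, -14 mm / 750 = -0.0187, 0.3 degrees / 60 = 0.005.

```bash
echo '[[0, 0, 0.005, -0.0067, 0, 0, 85], [0, 0, 0.005, -0.012, 0, 0, 85], [0, 0, 0.005, -0.016, 0, 0, 85], [0, 0, 0.005, -0.0187, 0, 0, 85], [0, 0, 0.005, -0.0213, 0, 0, 85]]' > mv.in && python3 steer.py mv.in ; echo '[[0, 0, 0, -0.0027, 0, 0, 85], [0, 0, 0, -0.0053, 0, 0, 85], [0, 0, 0, -0.008, 0, 0, 85], [0, 0, 0, -0.0107, 0, 0, 85], [0, 0, 0, -0.0133, 0, 0, 85]]' > mv.in && python3 steer.py mv.in;echo '[[0, 0, 0, -0.0027, 0, 0, 85], [0, 0, 0, -0.0053, 0, 0, 85], [0, 0, 0, -0.008, 0, 0, 85], [0, 0, 0, -0.0093, 0, 0, 85], [0, 0, 0, -0.0107, 0, 0, 85]]' > mv.in && python3 steer.py mv.in
python3 - <<'E'
from h import *
c=np.array([532.3,-226.7]);a=np.radians(-11.2);d=pose()[0][:2]-c;print("rel",d@[np.cos(a),np.sin(a)],d@[-np.sin(a),np.cos(a)])
E
```

```text
time: 11.2
eef_pos: [556.5, -109.2, 62.5]
ee_rot: [179.8, -0.1, 78.8]
wrist_force: [0.8, 5.8, 3.1]
finger_gap: 85.1
grip_force: 2.8
time: 11.62
eef_pos: [554.9, -118.2, 62.5]
ee_rot: [179.8, -0.1, 78.9]
wrist_force: [0.3, 4.7, 2.7]
finger_gap: 85.1
grip_force: 2.8
time: 12.03
eef_pos: [553.3, -126.1, 62.5]
ee_rot: [179.7, -0.1, 78.9]
wrist_force: [0.3, 5.5, 3.8]
finger_gap: 84.9
grip_force: 2.8
rel 1.0934738013124097 102.80730731348204
```

In the tool's units: -5 mm / 750 = -0.0067, -1.5 mm / 750 = -0.002.

```bash
echo '[[0, 0, 0, -0.002, 0, 0, 85], [0, 0, 0, -0.004, 0, 0, 85], [0, 0, 0, -0.0053, 0, 0, 85], [0, 0, 0, -0.0067, 0, 0, 85]]' > mv.in && python3 steer.py mv.in ; echo '[[0, 0, 0, -0.0013, 0, 0, 85], [0, 0, 0, -0.002, 0, 0, 85]]' > mv.in && python3 steer.py mv.in;echo '[[0, 0, 0, -0.0013, 0, 0, 85], [0, 0, 0, -0.0013, 0, 0, 85]]' > mv.in && python3 steer.py mv.in
python3 - <<'E'
from h import *
c=np.array([532.3,-226.7]);a=np.radians(-11.2);d=pose()[0][:2]-c;print("rel",d@[np.cos(a),np.sin(a)],d@[-np.sin(a),np.cos(a)])
import pickle
c=camrig.get_calibration("top");im=camrig.snapshot("top");cv2.imwrite("pics/t8.png",im[...,::-1])
E
```

```text
time: 12.37
eef_pos: [552.4, -130.9, 62.5]
ee_rot: [179.8, -0.1, 78.9]
wrist_force: [1.5, 4.7, 4.2]
finger_gap: 84.9
grip_force: 2.8
time: 12.53
eef_pos: [552.1, -132.4, 62.5]
ee_rot: [179.7, -0.1, 78.9]
wrist_force: [2.2, 5.8, 3.6]
finger_gap: 85.0
grip_force: 2.8
time: 12.7
eef_pos: [551.9, -133.5, 62.5]
ee_rot: [179.7, -0.1, 78.9]
wrist_force: [1.2, 4.1, 3.5]
finger_gap: 84.6
grip_force: 2.5
rel 1.1050748698343966 95.2277322890873
```

In the tool's units: -1 mm / 750 = -0.0013.

```bash
echo '[[0, 0, 0, -0.0013, 0, 0, 85], [0, 0, 0, -0.0013, 0, 0, 85]]' > mv.in && python3 steer.py mv.in ; echo '[[0, 0, 0, -0.0009, 0, 0, 85], [0, 0, 0, -0.0009, 0, 0, 85]]' > mv.in && python3 steer.py mv.in
```

```text
time: 12.92
eef_pos: [551.7, -134.1, 62.5]
ee_rot: [179.7, -0.1, 78.9]
wrist_force: [0.8, 5.5, 3.1]
finger_gap: 84.5
grip_force: 3.1
time: 13.08
eef_pos: [551.7, -134.2, 62.5]
ee_rot: [179.7, -0.2, 78.9]
wrist_force: [2.3, 7.0, 3.5]
finger_gap: 84.9
grip_force: 4.2
```

In the tool's units: -0.7 mm / 750 = -0.0009.

```bash
echo '[[0, 0, 0, -0.0009, 0, 0, 85], [0, 0, 0, -0.0009, 0, 0, 85]]' > mv.in && python3 steer.py mv.in
python3 - <<'E'
from h import *
c=np.array([532.3,-226.7]);a=np.radians(-11.2);d=pose()[0][:2]-c;print("rel",d@[np.cos(a),np.sin(a)],d@[-np.sin(a),np.cos(a)])
E
```

```text
time: 13.25
eef_pos: [551.7, -134.6, 62.5]
ee_rot: [179.7, -0.2, 78.9]
wrist_force: [1.6, 9.4, 3.3]
finger_gap: 84.9
grip_force: 4.6
rel 1.1301800495183656 94.08135491352851
```

The force doubled (5→9.4 N) as travel stalled at 94.1 mm, against 94.5 predicted for snug, so they touch. I back off and check.

In the tool's units: -85 mm / 750 = -0.1133, -45 mm / 750 = -0.06.

```bash
echo '[[0, 0, 0, 0.0053, 0, 0, 85], [0, 0, 0, 0.02, 0, 0, 85], [0, 0, 0, 0.04, 0, -0.0133, 85], [0, 0, 0, 0.04, 0, -0.06, 85], [0, 0, 0, 0.04, 0, -0.1133, 85]]' > mv.in && python3 steer.py mv.in; echo '[[0, 0, 0, 0, 0, -0.0533, 85], [0, 0, 0, 0, 0, -0.1067, 85], [0, 0, 0, 0, 0, -0.1333, 85], [0, 0, 0, 0, 0, -0.1333, 85], [0, 0, 0, 0, 0, -0.1333, 85]]' > mv.in && python3 steer.py mv.in
python3 - <<'E'
from h import *
import pickle
print(pose()[0]);c=camrig.get_calibration("wrist");cv2.imwrite("pics/w8.png",camrig.snapshot("wrist")[...,::-1]);pickle.dump(c,open("w8.pkl","wb"))
E
```

```text
time: 13.67
eef_pos: [554.5, -105.8, 143.7]
ee_rot: [-179.7, 0.0, 78.9]
wrist_force: [1.0, 0.6, -0.6]
finger_gap: 85.0
grip_force: 0.0
time: 14.08
eef_pos: [556.6, -107.1, 248.1]
ee_rot: [179.7, 0.1, 78.8]
wrist_force: [0.6, 0.9, -0.5]
finger_gap: 85.1
grip_force: 0.0
[ 556.59305052 -107.12055952  248.10345453]
```

View pics/w8.png

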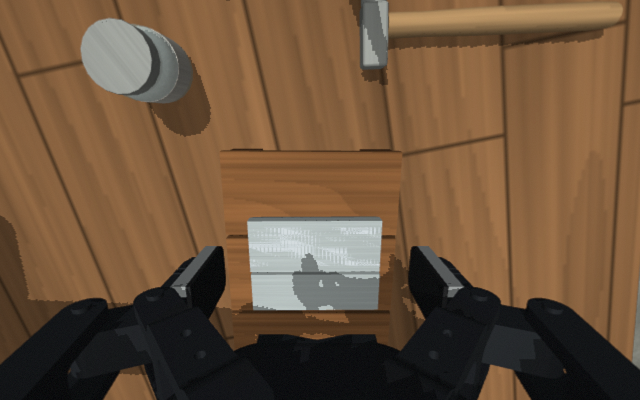

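The pair lies snug with ends level: outer edge (248,220)–(382,218), seam at row 272, laid edge (251,310)–(379,310). I compute the pair's pose and then the next target, the narrow-up ingot.

Run:
```python
from h import *
import pickle
c=pickle.load(open("w8.pkl","rb"))
g=cv2.imread("pics/w8.png");v=g.max(2).astype(int)
for k in(265,275,290,340,372): print(k,[(r,int(v[r,k])) for r in range(208,318,2)][::1] if k==265 else [(r,int(v[r,k])) for r in list(range(212,226,2))+list(range(266,282,2))+list(range(302,318,2))])
P=onz(c,[(247.5,220.5),(382,219),(249.3,272.5),(380.5,272.5),(251,310.5),(379.5,310.5)],66);print(P.round(1).tolist())
for i in(0,2,4): d=P[i+1]-P[i];print(np.linalg.norm(d),np.degrees(np.arctan2(d[1],d[0])))
print(np.linalg.norm((P[2]+P[3]-P[0]-P[1])/2),np.linalg.norm((P[2]+P[3]-P[4]-P[5])/2))
r=slope(6.2);T=np.array([560.3,315.7,99.3]);n=-r.as_matrix()[:,2];print(row(T+160*n,r), T+160*n)
```

```text
265 [(208, 153), (210, 154), (212, 149), (214, 151), (216, 130), (218, 109), (220, 118), (222, 196), (224, 196), (226, 195), (228, 195), (230, 197), (232, 195), (234, 208), (236, 201), (238, 195), (240, 199), (242, 209), (244, 216), (246, 215), (248, 220), (250, 215), (252, 206), (254, 196), (256, 184), (258, 192), (260, 199), (262, 193), (264, 194), (266, 191), (268, 187), (270, 192), (272, 138), (274, 138), (276, 194), (278, 191), (280, 198), (282, 191), (284, 188), (286, 194), (288, 191), (290, 191), (292, 191), (294, 190), (296, 191), (298, 194), (300, 193), (302, 195), (304, 193), (306, 195), (308, 135), (310, 72), (312, 53), (314, 88), (316, 95)]
275 [(212, 147), (214, 150), (216, 130), (218, 108), (220, 118), (222, 196), (224, 198), (266, 191), (268, 188), (270, 193), (272, 138), (274, 141), (276, 194), (278, 193), (280, 198), (302, 195), (304, 192), (306, 194), (308, 196), (310, 73), (312, 52), (314, 87), (316, 91)]
290 [(212, 133), (214, 136), (216, 124), (218, 108), (220, 118), (222, 195), (224, 197), (266, 191), (268, 188), (270, 193), (272, 138), (274, 152), (276, 196), (
[... 371 characters left out ...]
314, 121), (316, 135)]
372 [(212, 127), (214, 131), (216, 106), (218, 107), (220, 120), (222, 190), (224, 194), (266, 191), (268, 185), (270, 189), (272, 129), (274, 162), (276, 188), (278, 124), (280, 120), (302, 123), (304, 119), (306, 118), (308, 120), (310, 62), (312, 45), (314, 76), (316, 86)]
[[479.2, -131.2, 66.0], [616.1, -157.0, 66.0], [466.1, -189.4, 66.0], [605.9, -217.6, 66.0], [456.1, -235.7, 66.0], [598.1, -264.5, 66.0]]
139.3455789740325 -10.662955272918422
142.6547717288086 -11.399842097578473
144.88470308497656 -11.44892489352572
60.515847832734174 47.44224203920877
(array([ -32.61,  -23.84, -103.6 ]), array([ 388.1, -165.4,   14.9])) [469.06454926 305.78865831 230.36432709]
```

Run:
```python
from h import *
w=camrig.get_calibration("wrist");p,r=pose()
for y in(-29,-42.5):
  for z in(6,10,14,18,22,26): print(y,z,proj(w,[p+r.apply([x,y,z]) for x in(11,-11)]).round(0).tolist())
g=cv2.imread("pics/w4.png");a=cv2.resize(g[220:350,200:300],None,fx=4,fy=4,interpolation=0)
g=cv2.imread("pics/w8.png");b=cv2.resize(g[220:350,150:250],None,fx=4,fy=4,interpolation=0)
cv2.imwrite("pics/tip.png",np.hstack([a,b]))
```

```text
-29 6 [[253.0, 244.0], [255.0, 289.0]]
-29 10 [[254.0, 241.0], [257.0, 284.0]]
-29 14 [[256.0, 237.0], [258.0, 280.0]]
-29 18 [[258.0, 234.0], [260.0, 276.0]]
-29 22 [[259.0, 231.0], [261.0, 272.0]]
-29 26 [[261.0, 228.0], [263.0, 268.0]]
-42.5 6 [[222.0, 244.0], [226.0, 289.0]]
-42.5 10 [[225.0, 241.0], [228.0, 284.0]]
-42.5 14 [[227.0, 238.0], [231.0, 280.0]]
-42.5 18 [[230.0, 234.0], [233.0, 276.0]]
-42.5 22 [[232.0, 231.0], [235.0, 272.0]]
-42.5 26 [[234.0, 228.0], [237.0, 268.0]]
```

View pics/tip.png

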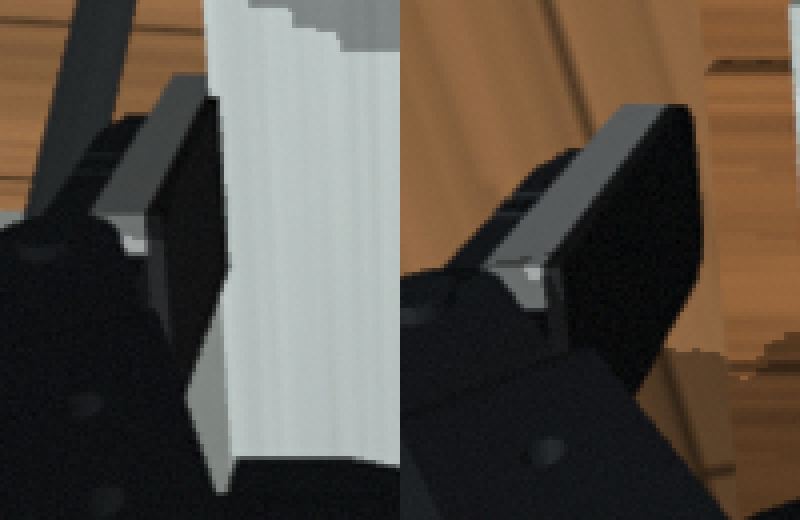

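Tips sit about 9 mm ahead of the TCP when open (pixel 222,246) and about 8 mm farther at 57 mm gap, so about 16.5 mm. For the narrow-up ingot the TCP should therefore go about 16 mm below its top face, leaving the tips 3–4 mm above its base.

In the tool's units: 165 mm / 750 = 0.22, 130 mm / 750 = 0.1733, -35 degrees / 60 = -0.5833.

```bash
echo '[[0, 0, -0.1167, 0.04, -0.0187, 0, 85], [0, 0, -0.2333, 0.08, -0.0373, 0, 85], [0, 0, -0.35, 0.1267, -0.056, 0, 85], [0, 0, -0.4667, 0.1733, -0.0747, 0, 85], [0, 0, -0.5833, 0.22, -0.0933, 0, 85]]' > mv.in && python3 steer.py mv.in 40
python3 - <<'E'
from h import *
r=slope(6.2);T=np.array([560.3,315.7,99.3]);n=-r.as_matrix()[:,2];print(row(T+160*n,down(186.2)))
E
```

```text
time: 14.55
eef_pos: [518.0, 69.6, 243.2]
ee_rot: [-179.9, 0.0, 114.1]
wrist_force: [1.7, 0.1, 0.2]
finger_gap: 85.3
grip_force: 0.0
(array([-1.40e-01, -6.00e-02, -7.21e+01]), array([235.6,  51.8,  12.6]))
```

In the tool's units: 175 mm / 750 = 0.2333, 140 mm / 750 = 0.1867, -35 degrees / 60 = -0.5833.

```bash
echo '[[0, 0, -0.1167, 0.0467, 0.0093, 0, 85], [0, 0, -0.2333, 0.0933, 0.02, 0, 85], [0, 0, -0.35, 0.14, 0.0293, 0, 85], [0, 0, -0.4667, 0.1867, 0.04, 0, 85], [0, 0, -0.5833, 0.2333, 0.0507, 0, 85]]' > mv.in && python3 steer.py mv.in ; echo '[[0, 0, -0.1167, 0, 0, 0, 85], [0, 0, -0.2333, 0, 0, 0, 85], [0, 0, -0.35, 0, 0, 0, 85], [0, 0, -0.4667, 0, 0, 0, 85], [0, 0, -0.5833, 0, 0, 0, 85]]' > mv.in && python3 steer.py mv.in
python3 - <<'E'
from h import *
r=slope(6.2);T=np.array([560.3,315.7,99.3]);n=-r.as_matrix()[:,2];print(row(T+160*n,r))
E
```

```text
time: 14.97
eef_pos: [482.1, 245.1, 243.0]
ee_rot: [-179.8, 0.0, 149.1]
wrist_force: [1.3, 0.2, -0.4]
finger_gap: 85.0
grip_force: 0.0
time: 15.38
eef_pos: [482.7, 243.6, 242.8]
ee_rot: [-179.8, -0.1, -175.8]
wrist_force: [0.0, -0.5, -0.5]
finger_gap: 85.1
grip_force: 0.0
(array([ -0.79, -35.12,  -1.91]), array([ 9. , 63. , 12.3]))
```

In the tool's units: 63 mm / 750 = 0.084, 40 mm / 750 = 0.0533, -35.1 degrees / 60 = -0.585.

```bash
echo '[[0, -0.1167, -0.0167, 0.0027, 0.0267, 0.004, 85], [0, -0.2333, -0.0167, 0.0053, 0.0533, 0.008, 85], [0, -0.35, -0.0333, 0.008, 0.084, 0.012, 85], [-0.0083, -0.4667, -0.0333, 0.012, 0.084, 0.016, 85], [-0.0133, -0.585, -0.0333, 0.012, 0.084, 0.016, 85]]' > mv.in && python3 steer.py mv.in; echo '[[0, 0, 0, 0, 0, 0.02, 85], [0, 0, 0, 0, 0, 0.0533, 85], [0, 0, 0, 0, 0, 0.08, 85], [0, 0, 0, 0, 0, 0.08, 85], [0, 0, 0, 0, 0, 0.08, 85]]' > mv.in && python3 steer.py mv.in
python3 - <<'E'
from h import *
from ing import *
r=slope(6.2);T=np.array([560.3,315.7,99.3]);n=-r.as_matrix()[:,2];print(row(T-16*n,r))
c=camrig.get_calibration("wrist");im=camrig.snapshot("wrist")[...,::-1].copy();cv2.imwrite("pics/w9.png",im)
print(proj(c,[T]), [proj(c,[T+x*(-r.as_matrix()[:,0])+y*r.as_matrix()[:,1]]).round(1).tolist() for x,y in((-70,-22),(-70,22),(0,-22),(0,22))])
v=im.max(2)
for rr in(150,200,240): print(rr,[(k,int(v[rr,k])) for k in range(250,390,4)])
print([(k,int(v[k,320])) for k in range(80,180,4)])
E
```

```text
time: 15.8
eef_pos: [469.1, 306.8, 230.6]
ee_rot: [180.0, 35.4, -173.9]
wrist_force: [0.3, -0.6, -0.8]
finger_gap: 85.3
grip_force: 0.0
time: 16.22
eef_pos: [503.8, 308.6, 180.7]
ee_rot: [-179.9, 34.9, -174.0]
wrist_force: [-0.4, 0.0, 0.5]
finger_gap: 85.0
grip_force: 0.0
(array([-0.27, -0.08, -0.19]), array([-1.000e-01,  1.500e+00,  1.154e+02]))
[[318.45830121 208.39465955]] [[[286.2, 110.9]], [[350.2, 110.7]], [[289.0, 208.5]], [[348.0, 208.3]]]
150 [(250, 49), (254, 51), (258, 50), (262, 49), (266, 48), (270, 50), (274, 49), (278, 49), (282, 111), (286, 120), (290, 228), (294, 224), (298, 224), (302, 226), (306, 225), (310, 225), (314, 224), (318, 223), (322, 224), (326, 223), (330, 225), (334, 221), (338, 226), (342, 225), (346, 224), (350, 162), (354, 156), (358, 81), (362, 81), (366, 81), (370, 81), (374, 81), (378, 81), (382, 79), (386, 80)]
200 [(250, 78), (254, 77), (258, 78), (262, 77), (266, 79), (270, 78), (274, 76), (278, 77), (282, 82), (286, 111), (290, 225), (294, 223), (298, 224), (302, 224), (306, 224), (310, 225), (314, 224), (318, 224), (322, 223), (326, 222), (33
[... 180 characters left out ...]
70), (254, 171), (258, 163), (262, 165), (266, 168), (270, 168), (274, 170), (278, 173), (282, 173), (286, 113), (290, 220), (294, 221), (298, 220), (302, 223), (306, 222), (310, 223), (314, 222), (318, 224), (322, 220), (326, 221), (330, 224), (334, 221), (338, 223), (342, 222), (346, 227), (350, 157), (354, 188), (358, 178), (362, 175), (366, 178), (370, 179), (374, 180), (378, 180), (382, 180), (386, 180)]
[(80, 78), (84, 50), (88, 51), (92, 51), (96, 49), (100, 59), (104, 57), (108, 56), (112, 225), (116, 223), (120, 223), (124, 223), (128, 224), (132, 224), (136, 223), (140, 224), (144, 225), (148, 224), (152, 224), (156, 225), (160, 225), (164, 225), (168, 225), (172, 224), (176, 224)]
```

The predicted edges (289–348, low end row 111) match the image, so I go in.

In the tool's units: 108 mm / 750 = 0.144, 100 mm / 750 = 0.1333, -0.3 degrees / 60 = -0.005.

```bash
echo '[[-0.005, 0, -0.0033, 0, 0.002, 0.0333, 85], [-0.005, 0, -0.0033, 0, 0.002, 0.0733, 85], [-0.005, 0, -0.0033, 0, 0.002, 0.1133, 85], [-0.005, 0, -0.0033, 0, 0.002, 0.1333, 85], [-0.005, 0, -0.0033, 0, 0.002, 0.144, 85]]' > mv.in && python3 steer.py mv.in; echo '[[0, 0, 0, 0, 0, 0.0053, 85], [0, 0, 0, 0, 0, 0.0093, 85], [0, 0, 0, 0, 0, 0.0093, 85], [0, 0, 0, 0, 0, 0.0093, 85]]' > mv.in && python3 steer.py mv.in
python3 - <<'E'
from h import *
r=slope(6.2);T=np.array([560.3,315.7,99.3]);n=-r.as_matrix()[:,2];print(row(T-16*n,r))
E
```

```text
time: 16.68
eef_pos: [566.6, 317.1, 94.5]
ee_rot: [179.8, 35.1, -173.9]
wrist_force: [-0.0, 0.8, 0.6]
finger_gap: 85.0
grip_force: 0.0
time: 17.02
eef_pos: [570.9, 318.6, 92.7]
ee_rot: [179.7, 35.4, -173.9]
wrist_force: [-0.5, 0.2, -0.0]
finger_gap: 84.8
grip_force: 0.0
(array([ 0.27,  0.36, -0.09]), array([ 5.1, -1.8,  4.4]))
```

In the tool's units: 5 mm / 750 = 0.0067, 4.4 mm / 750 = 0.0059, 0.3 degrees / 60 = 0.005.

```bash
echo '[[0.005, 0.005, 0, 0.004, -0.0013, 0.0027, 85], [0.005, 0.005, 0, 0.0067, -0.0027, 0.0059, 85], [0.005, 0.005, 0, 0.0067, -0.0027, 0.0059, 85]]' > mv.in && python3 steer.py mv.in
python3 - <<'E'
from h import *
r=slope(6.2);T=np.array([560.3,315.7,99.3]);n=-r.as_matrix()[:,2];print(row(T-16*n,r))
E
```

```text
time: 17.27
eef_pos: [568.9, 315.8, 84.1]
ee_rot: [-179.9, 34.9, -173.9]
wrist_force: [0.0, 0.4, 0.5]
finger_gap: 84.6
grip_force: 0.0
(array([-0.1 , -0.08, -0.06]), array([-1.7,  0.8, -1.4]))
```

```bash
echo '[[0, 0, 0, 0, 0, -0.0027, 80], [0, 0, 0, 0, 0, -0.0027, 50], [0, 0, 0, 0, 0, -0.0027, 50], [0, 0, 0, 0, 0, -0.0027, 50], [0, 0, 0, 0, 0, -0.0027, 50]]' > mv.in && python3 steer.py mv.in 70; echo '[[0, 0, 0, 0, 0, -0.0027, 50], [0, 0, 0, 0, 0, -0.0053, 50]]' > mv.in && python3 steer.py mv.in 90;  python3 - <<'E'
from h import *
r=slope(6.2);T=np.array([560.3,315.7,99.3]);n=-r.as_matrix()[:,2];print(row(T-16*n,r))
E
```

```text
time: 17.68
eef_pos: [568.0, 316.1, 87.0]
ee_rot: [180.0, 35.0, -173.9]
wrist_force: [-5.9, -0.7, 5.3]
finger_gap: 56.0
grip_force: 75.2
time: 17.85
eef_pos: [566.4, 315.7, 89.2]
ee_rot: [-180.0, 35.0, -173.9]
wrist_force: [9.3, 2.0, -6.4]
finger_gap: 54.9
grip_force: 96.9
(array([-0.07,  0.02, -0.07]), array([-0.8,  0.7,  4.3]))
```

In the tool's units: -40 mm / 750 = -0.0533, -28 mm / 750 = -0.0373.

```bash
echo '[[0, 0, 0, 0, 0, -0.0053, 50], [0, 0, 0, 0, 0, -0.0133, 50], [0, 0, 0, 0, 0, -0.024, 50], [0, 0, 0, 0, 0, -0.0373, 50], [0, 0, 0, 0, 0, -0.0533, 50]]' > mv.in && python3 steer.py mv.in 90; echo '[[0, 0, 0, 0, 0, -0.0333, 50], [0, 0, 0, 0, 0, -0.0733, 50], [0, 0, 0, 0, 0, -0.1133, 50], [0, 0, 0, 0, 0, -0.14, 50], [0, 0, 0, 0, 0, -0.1533, 50]]' > mv.in && python3 steer.py mv.in;python3 - <<'E'
from h import *
import pickle
c=camrig.get_calibration("wrist");p,r=pose();im=camrig.snapshot("wrist")[...,::-1].copy();cv2.imwrite("pics/w10.png",im)
print(row(np.array([480,60,300]),down(168.8)))
E=np.array(c["extrinsics"]);C=r.inv().apply(-E[:3,:3].T@E[:3,3]-p)
v=im.max(2).astype(int);s=v-im.min(2)
for rr in(80,100,120,160): print(rr,[(k,int(v[rr,k])) for k in range(235,405,4)])
print([(k,int(v[k,320])) for k in range(40,130,3)])
E
```

```text
time: 18.27
eef_pos: [541.2, 312.1, 119.0]
ee_rot: [-179.8, 34.6, -173.8]
wrist_force: [0.2, -0.2, -7.8]
finger_gap: 55.5
grip_force: 98.5
time: 18.68
eef_pos: [476.3, 306.6, 219.7]
ee_rot: [179.9, 35.1, -173.9]
wrist_force: [0.0, 0.3, -5.8]
finger_gap: 55.3
grip_force: 98.6
(array([ 5.46, 34.86, 16.76]), array([ -27.3, -245.6,  -78.6]))
80 [(235, 49), (239, 76), (243, 76), (247, 77), (251, 77), (255, 78), (259, 78), (263, 77), (267, 75), (271, 76), (275, 77), (279, 77), (283, 76), (287, 77), (291, 75), (295, 77), (299, 76), (303, 76), (307, 77), (311, 76), (315, 77), (319, 77), (323, 75), (327, 76), (331, 77), (335, 75), (339, 77), (343, 75), (347, 76), (351, 77), (355, 76), (359, 76), (363, 76), (367, 76), (371, 76), (375, 75), (379, 77), (383, 76), (387, 76), (391, 77), (395, 77), (399, 75), (403, 78)]
100 [(235, 79), (239, 79), (243, 78), (247, 80), (251, 78), (255, 80), (259, 79), (263, 79), (267, 78), (271, 80), (275, 78), (279, 80), (283, 50), (287, 51), (291, 74), (295, 72), (299, 74), (303, 73), (307, 74), (311, 73), (315, 73), (319, 72), (323, 73), (327, 75), (331, 73), (33
[... 843 characters left out ...]
279, 152), (283, 152), (287, 151), (291, 150), (295, 150), (299, 151), (303, 150), (307, 206), (311, 217), (315, 219), (319, 217), (323, 218), (327, 218), (331, 217), (335, 216), (339, 218), (343, 220), (347, 210), (351, 218), (355, 144), (359, 151), (363, 150), (367, 148), (371, 145), (375, 145), (379, 146), (383, 95), (387, 41), (391, 46), (395, 47), (399, 150), (403, 150)]
[(40, 174), (43, 176), (46, 110), (49, 46), (52, 78), (55, 76), (58, 78), (61, 79), (64, 78), (67, 81), (70, 78), (73, 77), (76, 77), (79, 75), (82, 78), (85, 75), (88, 48), (91, 49), (94, 49), (97, 49), (100, 74), (103, 80), (106, 131), (109, 217), (112, 216), (115, 218), (118, 218), (121, 217), (124, 218), (127, 218)]
```

View pics/w10.png

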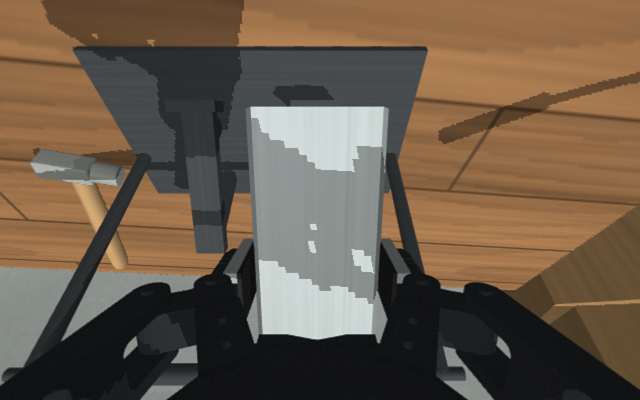

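The ingot is held, with near-end face corners at about (252,107) and (386,107) in row 107. I compute how it sits in the grip.

Run:
```python
from h import *
c=camrig.get_calibration("wrist");p,r=pose();E=np.array(c["extrinsics"]);C=r.inv().apply(-E[:3,:3].T@E[:3,3]-p)
v=cv2.imread("pics/w10.png").max(2)
for rr in(108,110,114,120): print(rr,[(k,int(v[rr,k])) for k in list(range(244,264))+list(range(376,394))])
_,d=ray(c,[(255,106.5),(384.5,106.5),(257.5,120),(382,120),(246.5,108),(388.5,108)]);d=r.inv().apply(d)
for z in(-14,-11,-8,-5,-2):
    Q=C+d*((z-C[2])/d[:,2])[:,None];print(z,Q[:2].round(1).tolist(),np.linalg.norm(Q[1]-Q[0]).round(1),np.linalg.norm(Q[3]-Q[2]).round(1))
for z in(8,12,16,20):
    Q=C+d*((z-C[2])/d[:,2])[:,None];print("wide",z,np.linalg.norm(Q[5]-Q[4]).round(1),Q[4:].round(1).tolist())
```

```text
108 [(244, 77), (245, 84), (246, 92), (247, 104), (248, 105), (249, 111), (250, 164), (251, 216), (252, 222), (253, 219), (254, 220), (255, 221), (256, 223), (257, 224), (258, 224), (259, 224), (260, 223), (261, 224), (262, 223), (263, 222), (376, 219), (377, 218), (378, 217), (379, 216), (380, 217), (381, 217), (382, 218), (383, 200), (384, 157), (385, 147), (386, 146), (387, 133), (388, 103), (389, 83), (390, 79), (391, 79), (392, 80), (393, 78)]
110 [(244, 79), (245, 92), (246, 107), (247, 107), (248, 107), (249, 110), (250, 160), (251, 216), (252, 220), (253, 218), (254, 218), (255, 219), (256, 221), (257, 222), (258, 223), (259, 222), (260, 221), (261, 222), (262, 220), (263, 220), (376, 216), (377, 215), (378, 216), (379, 214), (380, 215), (381, 215), (382, 215), (383, 187), (384, 152), (385, 147), (386, 146), (387, 147), (388, 119), (389, 86), (390, 78), (391, 80), (392, 78), (393, 79)]
114 [(244, 77), (245, 83), (246, 105), (247, 106), (248, 107), (249, 107), (250, 138), (251, 215), (252, 220), (253, 218), (254, 217), (255, 219), (256, 221), (257, 223), (258, 223), (259, 222)
[... 510 characters left out ...]
17), (377, 217), (378, 216), (379, 213), (380, 216), (381, 217), (382, 213), (383, 161), (384, 147), (385, 147), (386, 149), (387, 146), (388, 93), (389, 75), (390, 76), (391, 78), (392, 77), (393, 77)]
-14 [[69.5, -20.4, -14.0], [69.5, 22.6, -14.0]] 43.1 41.9
-11 [[69.6, -21.0, -11.0], [69.5, 23.3, -11.0]] 44.3 43.0
-8 [[69.7, -21.6, -8.0], [69.6, 23.9, -8.0]] 45.5 44.2
-5 [[69.7, -22.2, -5.0], [69.7, 24.5, -5.0]] 46.7 45.4
-2 [[69.8, -22.7, -2.0], [69.8, 25.2, -2.0]] 47.9 46.6
wide 8 57.0 [[69.5, -28.1, 8.0], [69.5, 28.9, 8.0]]
wide 12 58.8 [[69.6, -29.0, 12.0], [69.6, 29.8, 12.0]]
wide 16 60.5 [[69.7, -29.8, 16.0], [69.7, 30.7, 16.0]]
wide 20 62.3 [[69.8, -30.7, 20.0], [69.8, 31.6, 20.0]]
```

The held ingot's top face is 14 mm behind the TCP, so its base is 22 mm ahead and it is centred within 1 mm. The placing TCP is (537.3,-200.2) with touch-down near z=88.

In the tool's units: -165 mm / 750 = -0.22, -130 mm / 750 = -0.1733, 29 degrees / 60 = 0.4833.

```bash
echo '[[0.0167, 0.1, 0.05, 0, -0.0333, -0.0333, 50], [0.0333, 0.2, 0.1, -0.0107, -0.08, -0.06, 50], [0.05, 0.3, 0.15, -0.02, -0.1267, -0.0867, 50], [0.0667, 0.4, 0.2, -0.0293, -0.1733, -0.1, 50], [0.0833, 0.4833, 0.2417, -0.036, -0.22, -0.1053, 50]]' > mv.in && python3 steer.py mv.in 90
python3 - <<'E'
from h import *
print(row(np.array([510,0,290]),down(150)))
E
```

```text
time: 19.15
eef_pos: [472.6, 138.4, 299.3]
ee_rot: [179.6, 5.7, 170.8]
wrist_force: [1.1, 0.2, -8.0]
finger_gap: 55.6
grip_force: 98.9
(array([ 1.45,  5.56, 20.79]), array([ -57.9, -130.7,   14.1]))
```

In the tool's units: -131 mm / 750 = -0.1747, -95 mm / 750 = -0.1267, 21 degrees / 60 = 0.35.

```bash
echo '[[0.0083, 0.05, 0.1, -0.016, -0.04, 0.004, 50], [0.0167, 0.0917, 0.1667, -0.0333, -0.08, 0.008, 50], [0.0233, 0.0917, 0.25, -0.0533, -0.1267, 0.0133, 50], [0.0233, 0.0917, 0.35, -0.0773, -0.1747, 0.0187, 50], [0.0233, 0.0917, 0.35, -0.0773, -0.1747, 0.0187, 50]]' > mv.in && python3 steer.py mv.in; echo '[[0, 0, 0.1167, 0, -0.04, 0, 50], [0, 0, 0.2333, 0, -0.08, 0, 50], [0, 0, 0.35, 0, -0.12, 0, 50], [0, 0, 0.4667, 0, -0.16, 0, 50], [0, 0, 0.5833, 0, -0.2, 0, 50]]' > mv.in && python3 steer.py mv.in; echo '[[0, 0, 0.1167, 0, 0, 0, 50], [0, 0, 0.2333, 0, 0, 0, 50], [0, 0, 0.35, 0, 0, 0, 50], [0, 0, 0.4667, 0, 0, 0, 50], [0, 0, 0.5833, 0, 0, 0, 50]]' > mv.in && python3 steer.py mv.in
python3 - <<'E'
from h import *
print(row(np.array([537.3,-200.2,130]),down(78.8)))
E
```

```text
time: 19.57
eef_pos: [511.5, -6.4, 284.4]
ee_rot: [-179.7, 0.1, 149.1]
wrist_force: [-1.6, 0.7, -7.7]
finger_gap: 55.0
grip_force: 99.0
time: 19.98
eef_pos: [434.0, -130.0, 286.4]
ee_rot: [-180.0, 0.1, 114.5]
wrist_force: [0.9, 0.6, -7.2]
finger_gap: 55.4
grip_force: 99.3
time: 20.4
eef_pos: [434.7, -129.1, 286.5]
ee_rot: [180.0, 0.1, 79.5]
wrist_force: [-0.1, 0.1, -7.6]
finger_gap: 55.4
grip_force: 99.6
(array([0.05, 0.08, 0.71]), array([-51. , 113.7, 156.6]))
```

In the tool's units: 113.7 mm / 750 = 0.1516, 110 mm / 750 = 0.1467, 0.7 degrees / 60 = 0.0117.

```bash
echo '[[0, 0, 0.0117, -0.02, 0.0467, 0.0067, 50], [0, 0, 0.0117, -0.04, 0.0933, 0.02, 50], [0, 0, 0.0117, -0.068, 0.1467, 0.04, 50], [0, 0, 0.0117, -0.068, 0.1516, 0.08, 50], [0, 0, 0.0117, -0.068, 0.1516, 0.1267, 50]]' > mv.in && python3 steer.py mv.in; echo '[[0, 0, 0, 0, 0, 0.0333, 50], [0, 0, 0, 0, 0, 0.0667, 50], [0, 0, 0, 0, 0, 0.0827, 50], [0, 0, 0, 0, 0, 0.0827, 50], [0, 0, 0, 0, 0, 0.0827, 50]]' > mv.in && python3 steer.py mv.in
python3 - <<'E'
from h import *
print(row(np.array([537.3,-200.2,88]),down(78.8)))
E
```

```text
time: 20.82
eef_pos: [540.2, -201.2, 190.6]
ee_rot: [179.8, 0.1, 79.1]
wrist_force: [-0.6, 1.6, -8.0]
finger_gap: 55.0
grip_force: 99.8
time: 21.23
eef_pos: [537.6, -199.0, 130.5]
ee_rot: [180.0, 0.0, 79.2]
wrist_force: [0.2, 0.0, -7.0]
finger_gap: 54.8
grip_force: 99.8
(array([0.03, 0.05, 0.39]), array([-1.2, -0. , 42.6]))
```

In the tool's units: 36 mm / 750 = 0.048, 34 mm / 750 = 0.0453, 0.4 degrees / 60 = 0.0067.

```bash
echo '[[0, 0, 0.0067, -0.0013, 0, 0.016, 50], [0, 0, 0.0067, -0.0013, 0, 0.032, 50], [0, 0, 0.0067, -0.0013, 0, 0.0453, 50], [0, 0, 0.0067, -0.0013, 0, 0.048, 50], [0, 0, 0.0067, -0.0013, 0, 0.048, 50]]' > mv.in && python3 steer.py mv.in; echo '[[0, 0, 0, 0, 0, 0.002, 50], [0, 0, 0, 0, 0, 0.004, 50], [0, 0, 0, 0, 0, 0.004, 50]]' > mv.in && python3 steer.py mv.in; echo '[[0, 0, 0, 0, 0, 0.0013, 50], [0, 0, 0, 0, 0, 0.002, 50], [0, 0, 0, 0, 0, 0.002, 50]]' > mv.in && python3 steer.py mv.in
```

```text
time: 21.65
eef_pos: [536.9, -199.7, 93.5]
ee_rot: [-180.0, 0.0, 78.8]
wrist_force: [-0.9, -0.2, -7.0]
finger_gap: 55.2
grip_force: 99.7
time: 21.9
eef_pos: [537.9, -200.1, 92.5]
ee_rot: [179.9, 0.1, 78.8]
wrist_force: [0.5, 0.6, -6.8]
finger_gap: 55.6
grip_force: 99.8
time: 22.15
eef_pos: [537.7, -200.1, 90.8]
ee_rot: [179.9, 0.0, 78.8]
wrist_force: [-0.5, -0.1, -6.9]
finger_gap: 55.2
grip_force: 99.8
```

In the tool's units: 1.5 mm / 750 = 0.002, 1 mm / 750 = 0.0013.

```bash
echo '[[0, 0, 0, 0, 0, 0.0013, 50], [0, 0, 0, 0, 0, 0.002, 50], [0, 0, 0, 0, 0, 0.002, 50]]' > mv.in && python3 steer.py mv.in; echo '[[0, 0, 0, 0, 0, 0.0009, 50], [0, 0, 0, 0, 0, 0.0013, 50], [0, 0, 0, 0, 0, 0.0013, 50]]' > mv.in && python3 steer.py mv.in
```

```text
time: 22.4
eef_pos: [537.6, -200.0, 89.0]
ee_rot: [179.9, 0.0, 78.8]
wrist_force: [-0.2, -0.4, -8.0]
finger_gap: 55.3
grip_force: 99.8
time: 22.65
eef_pos: [537.6, -200.0, 88.0]
ee_rot: [179.9, 0.0, 78.8]
wrist_force: [0.0, 0.3, -6.8]
finger_gap: 55.2
grip_force: 99.8
```

In the tool's units: 1 mm / 750 = 0.0013, 0.7 mm / 750 = 0.0009.

```bash
echo '[[0, 0, 0, 0, 0, 0.0009, 50], [0, 0, 0, 0, 0, 0.0013, 50], [0, 0, 0, 0, 0, 0.0013, 50]]' > mv.in && python3 steer.py mv.in; echo '[[0, 0, 0, 0, 0, 0.0007, 50], [0, 0, 0, 0, 0, 0.0009, 50], [0, 0, 0, 0, 0, 0.0009, 50]]' > mv.in && python3 steer.py mv.in
```

```text
time: 22.9
eef_pos: [537.7, -200.1, 87.8]
ee_rot: [179.9, 0.1, 78.8]
wrist_force: [-1.8, 0.2, -2.9]
finger_gap: 55.0
grip_force: 100.2
time: 23.15
eef_pos: [537.7, -200.1, 87.7]
ee_rot: [179.9, 0.1, 78.8]
wrist_force: [-4.1, 1.8, 4.7]
finger_gap: 55.2
grip_force: 101.1
```

It touched down at z=87.7 (88 expected). I ease off, release and rise.

In the tool's units: -0.8 mm / 750 = -0.0011.

```bash
echo '[[0, 0, 0, 0, 0, -0.0011, 56], [0, 0, 0, 0, 0, -0.0011, 60], [0, 0, 0, 0, 0, -0.0011, 70], [0, 0, 0, 0, 0, -0.0011, 80], [0, 0, 0, 0, 0, -0.0011, 85]]' > mv.in && python3 steer.py mv.in; echo '[[0, 0, 0, 0, 0, -0.0027, 85], [0, 0, 0, 0, 0, -0.0133, 85], [0, 0, 0, 0, 0, -0.0467, 85], [0, 0, 0, 0, 0, -0.0933, 85], [0, 0, 0, 0, 0, -0.1467, 85]]' > mv.in && python3 steer.py mv.in; echo '[[0, 0, 0, 0.04, 0, -0.0333, 85], [0, 0, 0, 0.08, 0, -0.0533, 85], [0, 0, 0, 0.1267, 0, -0.0533, 85], [0, 0, 0, 0.1267, 0, -0.0533, 85], [0, 0, 0, 0.1267, 0, -0.0533, 85]]' > mv.in && python3 steer.py mv.in
python3 - <<'E'
from h import *
import pickle
c=camrig.get_calibration("wrist");im=camrig.snapshot("wrist")[...,::-1];cv2.imwrite("pics/w11.png",im);pickle.dump(c,open("w11.pkl","wb"))
t=camrig.snapshot("top")[...,::-1];cv2.imwrite("pics/t11.png",t);s=camrig.snapshot("scene")[...,::-1];cv2.imwrite("pics/s11.png",s)
# pixels: projections of expected ingot corners for comparison
a=np.radians(-11.2);ex=np.array([np.cos(a),np.sin(a),0]);ey=np.array([-np.sin(a),np.cos(a),0]);M=np.array([537.3,-200.2,102])
print("pred top corners",proj(c,[M+i*22*ex+j*70*ey for i,j in((-1,1),(1,1),(1,-1),(-1,-1))]).round(0).tolist())
print("pred laid/second",proj(c,[np.array([532.3,-226.7,66])+i*70*ex+y*ey for i,y in((-1,-22),(1,-22),(-1,83.5),(1,83.5))]).round(0).tolist())
m=np.vstack([cv2.resize(im,(640,400))[100:400],np.hstack([cv2.resize(t[150:270,310:438],(320,300)),cv2.resize(s[110:218,250:365],(320,300))])]);cv2.imwrite("pics/fin.png",m)
E
```

```text
time: 23.57
eef_pos: [538.1, -200.2, 87.8]
ee_rot: [179.8, 0.1, 78.8]
wrist_force: [-0.2, 0.3, -0.3]
finger_gap: 85.0
grip_force: 0.0
time: 23.98
eef_pos: [536.6, -199.5, 197.0]
ee_rot: [-179.9, -0.0, 78.8]
wrist_force: [1.1, 0.4, 0.3]
finger_gap: 84.8
grip_force: 0.0
time: 24.4
eef_pos: [556.3, -105.2, 238.4]
ee_rot: [179.8, 0.1, 79.0]
wrist_force: [-0.2, -0.3, 0.3]
finger_gap: 85.1
grip_force: 0.0
pred top corners [[292.0, 225.0], [342.0, 225.0], [338.0, 356.0], [294.0, 357.0]]
pred laid/second [[253.0, 316.0], [380.0, 316.0], [247.0, 225.0], [386.0, 225.0]]
```

View pics/fin.png

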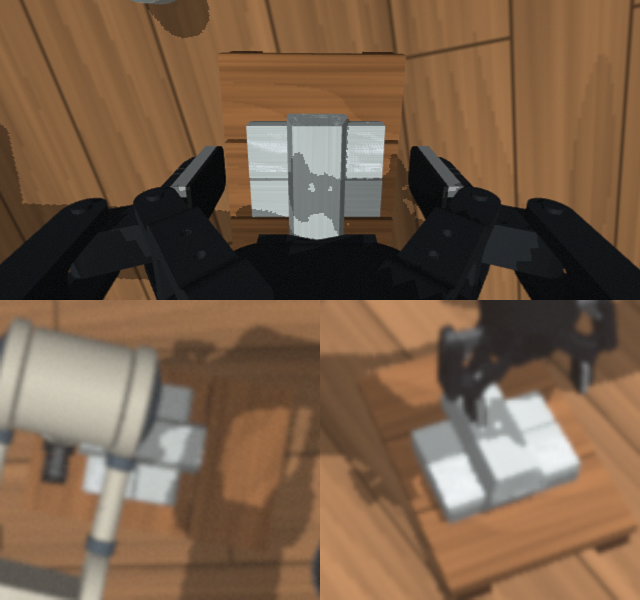

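The third ingot lies crosswise and centred, its top edge at (293–342, row 225) as predicted. The pair is still at (247–385, rows 222–316), and the gripper is open and clear.

```bash
python3 -c "
from cell import robot, camrig
print(robot.job_done())"
```

```text
the job is handed in; nothing more can be done
None
```

I handed the job in at about 24.5 s of the 72 s. The wide-face-up ingot lies snug and level against the laid one, the third lies crosswise and centred on both, and everything is released. I don't have the judge's result.

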